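# Rack the head bolts by length for the parts washer

### The job

The engine's cylinder-head bolts lie mixed on the rubber mat. Swing the wire keeper of the blue wash rack back out of the way and lay every bolt in the rack, head to the front fence, each in the bay of its own length (short bay on the left, medium in the middle, long on the right as the robot sees it), resting fully down in a front and a rear V-rest; then, with all of them in, swing the keeper forward over them until it is fully closed. Leave the blue tub where it stands.

Things in the scene. Friction and masses are not known exactly. Their poses are not given: they have to be found in the camera images.
- rack: Blue steel wash rack, fixed, 182 (x) x 306 (y) mm. Origin: centre of underside; +x from its front (fence, towards the robot) to its rear, +y to its left. Bolts lie level along x, heads in front, shank in two aluminium 90-degree V-rests (10 mm long, mouth 25 mm wide, tops z = 58). Three bays of two places. Between front and rear rests only the base sheet (top z = 10): room for fingertips.
- fence (a point): Middle of the upper edge of the front fence, its inner face, at rack x = -89, y = 0, z = 55 mm. The heads lie between it and the front rests, which span rack x = -67 to -57 mm in all bays (rest tops z = 58 mm). Side bars at rack y = +/-150 mm have their top at z = 31 mm; the rear pivot lugs (x = 64 to 86 mm) at z = 81 mm.
- place_short_a (a point): One of the two places of the SHORT bay (either will do for either short bolt): where the mid-shank (origin) of a seated short bolt lies, at rack x = -33.5, y = 122, z = 55 mm; end play about +4/-6 mm along x. Rear rest at rack x = -12 to -2 mm, end stop behind the tip at x = 9 mm (top z = 55 mm): a longer bolt fouls it, a shorter one misses the rear rest.
- place_short_b (a point): One of the two places of the SHORT bay (either will do for either short bolt): where the mid-shank (origin) of a seated short bolt lies, at rack x = -33.5, y = 80, z = 55 mm; end play about +4/-6 mm along x. Rear rest at rack x = -12 to -2 mm, end stop behind the tip at x = 9 mm (top z = 55 mm): a longer bolt fouls it, a shorter one misses the rear rest.
- place_medium_a (a point): One of the two places of the MEDIUM bay (either will do for either medium bolt): where the mid-shank (origin) of a seated medium bolt lies, at rack x = -21, y = 30, z = 55 mm; end play about +4/-6 mm along x. Rear rest at rack x = 13 to 23 mm, end stop behind the tip at x = 34 mm (top z = 55 mm): a longer bolt fouls it, a shorter one misses the rear rest.
- place_medium_b (a point): One of the two places of the MEDIUM bay (either will do for either medium bolt): where the mid-shank (origin) of a seated medium bolt lies, at rack x = -21, y = -30, z = 55 mm; end play about +4/-6 mm along x. Rear rest at rack x = 13 to 23 mm, end stop behind the tip at x = 34 mm (top z = 55 mm): a longer bolt fouls it, a shorter one misses the rear rest.
- place_long_a (a point): One of the two places of the LONG bay (either will do for either long bolt): where the mid-shank (origin) of a seated long bolt lies, at rack x = -8.5, y = -80, z = 55 mm; end play about +4/-6 mm along x. Rear rest at rack x = 38 to 48 mm, end stop behind the tip at x = 59 mm (top z = 55 mm): a longer bolt fouls it, a shorter one misses the rear rest.
- place_long_b (a point): One of the two places of the LONG bay (either will do for either long bolt): where the mid-shank (origin) of a seated long bolt lies, at rack x = -8.5, y = -122, z = 55 mm; end play about +4/-6 mm along x. Rear rest at rack x = 38 to 48 mm, end stop behind the tip at x = 59 mm (top z = 55 mm): a longer bolt fouls it, a shorter one misses the rear rest.
- bolt_short_a: Short head bolt (may be absent): steel shank 14 mm thick, 75 mm long; dark hexagon head 22 mm across flats, 12 mm thick. Origin on the axis at mid-shank, +x to the threaded tip at 37.5 mm; head top at x = -49.5. y, z turn about the axis. 120 g (+/-25 %), balance 8 to 14 mm from the origin towards the head. Starts on the rubber mat, axis 13 to 18 mm over the bench, tip roughly away from the robot.
- bolt_short_b: Short head bolt (may be absent): steel shank 14 mm thick, 75 mm long; dark hexagon head 22 mm across flats, 12 mm thick. Origin on the axis at mid-shank, +x to the threaded tip at 37.5 mm; head top at x = -49.5. y, z turn about the axis. 120 g (+/-25 %), balance 8 to 14 mm from the origin towards the head. Starts on the rubber mat, axis 13 to 18 mm over the bench, tip roughly away from the robot.
- bolt_medium_a: Medium head bolt (may be absent): steel shank 14 mm thick, 100 mm long; dark hexagon head 22 mm across flats, 12 mm thick. Origin on the axis at mid-shank, +x to the threaded tip at 50 mm; head top at x = -62. y, z turn about the axis. 150 g (+/-25 %), balance 8 to 14 mm from the origin towards the head. Starts on the rubber mat, axis 13 to 18 mm over the bench, tip roughly away from the robot.
- bolt_medium_b: Medium head bolt (may be absent): steel shank 14 mm thick, 100 mm long; dark hexagon head 22 mm across flats, 12 mm thick. Origin on the axis at mid-shank, +x to the threaded tip at 50 mm; head top at x = -62. y, z turn about the axis. 150 g (+/-25 %), balance 8 to 14 mm from the origin towards the head. Starts on the rubber mat, axis 13 to 18 mm over the bench, tip roughly away from the robot.
- bolt_long_a: Long head bolt (may be absent): steel shank 14 mm thick, 125 mm long; dark hexagon head 22 mm across flats, 12 mm thick. Origin on the axis at mid-shank, +x to the threaded tip at 62.5 mm; head top at x = -74.5. y, z turn about the axis. 180 g (+/-25 %), balance 8 to 14 mm from the origin towards the head. Starts on the rubber mat, axis 13 to 18 mm over the bench, tip roughly away from the robot.
- bolt_long_b: Long head bolt (may be absent): steel shank 14 mm thick, 125 mm long; dark hexagon head 22 mm across flats, 12 mm thick. Origin on the axis at mid-shank, +x to the threaded tip at 62.5 mm; head top at x = -74.5. y, z turn about the axis. 180 g (+/-25 %), balance 8 to 14 mm from the origin towards the head. Starts on the rubber mat, axis 13 to 18 mm over the bench, tip roughly away from the robot.
- keeper (a joint): Angle (rad) of the keeper, a wire bail hinged along rack y at the rear of the rack: 0 = closed (level, on its stop, its bar across all the shanks 2 mm above them), 2.05 = open stop, leaning back past upright. Stiff hinge: stays at any angle, needs about 2 N at the bar. Starts shut or a little ajar (0 to 0.3); open it past upright (1.7 or more) to load. An unseated bolt holds it up.
- keeper_grip (a point): Middle of the keeper's cross bar (along rack y), in a red sleeve 13 mm thick, 44 mm long; the bare bar is 10 mm thick. Swings at a radius of 105 mm about keeper_pivot; closed, it is at rack x = -30, y = 0, z = 69 mm. Two medium shanks leave 46 mm between them below the sleeve, so fingers may straddle it even when closed.
- keeper_pivot (a point): Point on the keeper's hinge axis in the middle of the rack's width (rack x = +75, y = 0, z = 69 mm).
- bench_mat: Black ribbed rubber mat the bolts start on, 360 (x) x 272 (y) mm, 6.5 mm thick, fixed; origin at the centre of its underside. Left of it lies cardboard 4 mm thick.
- blue_tub: Blue lidded parts tub 104x66x62 mm; bystander, not to be disturbed.

How it is judged:
By the outcome, as a careful person would: the job done as asked, in the order asked, and still so for the second after the job is handed in, with the robot touching nothing.
Of bolt_short_a, bolt_short_b, bolt_medium_a, bolt_medium_b, bolt_long_a, bolt_long_b only 4 to 6 are there at a start; the rules pass over those that are not, and their reading is None.
At some moment in a run one of bolt_short_a, bolt_short_b, bolt_medium_a, bolt_medium_b, bolt_long_a, bolt_long_b may be knocked a few centimetres aside while the robot is not near it.
Once in a run the grip may slacken for a moment while it holds something.
It also fails if it takes over 208 s, if anything falls off the work surface, if the arm or the gripper's body presses on something with over 40 N, if the wrist force passes 120 N, or if a joint passes its speed limit or range.

### The arm

A 6-joint arm with a two-finger parallel gripper is mounted at the origin on the work surface; the furniture and walls round the work are solid. World frame = base frame: x ahead of the robot, y to its left, z up, the work surface at z = 0. Lengths are in m, angles in rad, forces in N, time in s.
With the tool pointing down it reaches from about 0.35 to 0.975 m from the base axis. Payload 4.9 kg.
Tool frame: the origin (TCP) lies on the centre line of the jaws, within the pads' length; the fingertips stand ctrl.tcp_to_tips ahead of it and the grasp point (between the pads) lies 3 mm ahead of it (ctrl.tcp_to_tips is the distance from the TCP to the fingertips, in m); z points along the fingers, y is the direction in which the jaws open and shut (so a half turn about z gives the same grasp; the last joint's range is limited). The gripper opens to 85 mm and grips with 20 to 120 N. Pads are 22 mm wide; open, the fingers measure 114 mm over their backs; the gripper's body (76 mm by 85 mm) begins 54 mm behind the grasp point. The pads swing forward as they close: fully open they stand 13 mm farther back than shut.
Start: joints at [1.034, 0.053, 1.613, -0, 1.476, -0.119], TCP at [0.254, 0.571, 0.253] pointing down, gripper open.
Joint ranges: [-3.01, 3.01], [-1.01, 2.22], [0.06, 2.58], [-1.02, 4.17], [0.09, 2.62], [-3.14, 3.14]. Speed limits (rad/s): [2.57, 2.57, 3.14, 3.14, 3.14, 3.14].

### API

Orientations are given as a rotation vector (axis times angle).
In Python, from station import ctrl, vision gives the robot as it stands.
- The arm moves only by the tool jog_arm, never from a script. Its argument "deltas" is a list of rows, each a list of 7 numbers: the turn, a rotation vector about the tool's x, y, z in rad, then the shift along the tool's x, y, z in cm, then the opening, from 0 (shut) to 1 (fully open). A call has 1 to 12 rows; each row shifts and turns the commanded pose from where the row before left it, along the tool's axes as they then stand; what a row does not reach is not made up. A row lasts 1/12 s, in which the tool goes at most 41.7 mm and 7.16 degrees, less where a joint would pass 70% of its speed; a pose out of reach is approached as far as the arm can. A call with a gripper value outside its range is refused whole. The fingers move at their own pace and stop on an object; "grip_force" is the grip in N (left out, the last holds). Time passes only in rows, so rows that do not move let the fingers close. It gives the time, the measured TCP pose, the force and the opening at its end, in the units of the state.
- ctrl.get_obs(): the state, without advancing time (a new reading comes with each control period).
- vision.get_image(name): name is "scene" or "top" or "wrist"; returns (picture, depth): 420x560x3 uint8, red, green, blue; 420x560 float32, m along the optical axis (not along the pixel's ray), 0 where there is no reading.
- vision.calibration(name): a dict with "fx", "fy", "cx", "cy" (pixels), "rvec" (rotation vector, rad) and "tvec" (3), from world to camera coordinates, as OpenCV has them; the wrist camera has in their place "hand_eye" (4x4, takes a point from camera to tool coordinates, whose origin is the TCP and whose axes are the flange's). Camera axes: x right, y down, z forward; pixel columns grow to the right and rows downward; lengths in m; the calibration is good to about 2 mm. The wrist camera is an equidistant fisheye: a pixel r from the principal point sees the ray r / f radians off the axis. A picture is of the moment at which its call begins: read the wrist's pose just before it. calibration takes no time and is no camera call.
- ctrl.finish_job(): hands the job in, once; it reports no verdict.
The state is a dict: "t": time; "q": joint angles; "dq": joint speeds; "effort": joint torques, N m; "tool_pos": TCP position; "tool_rot": TCP orientation; "contact_force": force on the tool from outside, world axes, zero at the start; "wrist_torque": the same for the moment, N m; "opening": finger opening in m.
Only numpy, scipy, OpenCV 4.12 (cv2) and the standard library are available. Lean on these libraries where they do the work, as an engineer would, in place of code of your own. Each camera call takes 0.05 s, during which the arm holds its last target. There are 200 camera calls.

## Working session

There is one attempt and no reset: what is moved stays moved. The work goes in short steps, Python scripts to look and compute and a tool call to move; the robot and the scene stay as the last step left them, time stands still between calls to the robot, and variables do not carry over. Pictures are saved under pics/ and viewed, about 12 in all and at most 16, crops included, and the job is handed in when it is done.

Besides the shell and the picture viewer there is one more tool, called after "Request:" as name([rows], argument=value, ...), one row to a line, values as JSON. jog_arm: Moves the arm, as the interface text tells. Its arguments: {"type":"object","properties":{"deltas":{"type":"array"},"grip_force":{"type":"number"}},"required":["deltas"]}

```bash
mkdir -p pics; ls; python3 - <<'E'
from station import ctrl, vision
import cv2
o=ctrl.get_obs()
for k in o: print(k,o[k])
print(ctrl.tcp_to_tips)
for n in ["scene","top","wrist"]:
    print(n,vision.calibration(n))
im,d=vision.get_image("top"); cv2.imwrite("pics/top0.png",cv2.resize(im[:,:,::-1],(800,600),interpolation=cv2.INTER_CUBIC))
import numpy as np; np.savez("top0.npz",im=im,d=d)
im,d=vision.get_image("scene"); cv2.imwrite("pics/scene0.png",im[:,:,::-1]);np.savez("scene0.npz",im=im,d=d)
E
```

```text
pics
t 0.0
q [ 1.03402824e+00  5.33464715e-02  1.61429992e+00  1.37440096e-05
  1.47600959e+00 -1.18984182e-01]
dq [-0.00034284  0.00281687 -0.00142326  0.00081817  0.00119451 -0.00188958]
effort [ 1.66406617e-04 -3.93711913e+01 -3.70162332e+01 -1.29897562e-04
  7.08896274e-03  1.45495818e-06]
tool_pos [0.25327223 0.57074527 0.25206588]
tool_rot [-6.51352360e-01 -3.07263394e+00  3.06082105e-03]
contact_force [-0.24071334 -0.32881851  0.25059905]
wrist_torque [-0.0404441  -0.05587546  0.02741091]
opening 0.08553244646438429
0.022
scene {'fx': 387.00140633493095, 'fy': 387.00140633493095, 'cx': 275.20741315426005, 'cy': 211.68375954706912, 'rvec': array([ 0.78326059, -2.49376978,  1.22823558]), 'tvec': array([0.51152873, 0.12866772, 1.04657847])}
top {'fx': 544.447098115064, 'fy': 544.447098115064, 'cx': 269.894930338144, 'cy': 209.91469925010912, 'rvec': array([ 2.14151842, -2.11731546,  0.200123  ]), 'tvec': array([0.16651869, 0.52337311, 1.26345124])}
wrist {'fx': 325.19226210127806, 'fy': 325.19226210127806, 'cx': 280.0645438609985, 'cy': 205.98429770179527, 'hand_eye': array([[ 2.32682941e-04, -9.57740167e-01, -2.87634695e-01,
         7.34061458e-02],
       [ 9.99999600e-01,  4.71156422e-04, -7.59861680e-04,
        -6.41220825e-04],
       [ 8.63270987e-04, -2.87634404e-01,  9.57739894e-01,
        -1.20438047e-01],
       [ 0.00000000e+00,  0.00000000e+00,  0.00000000e+00,
         1.00000000e+00]])}
```

View pics/top0.png

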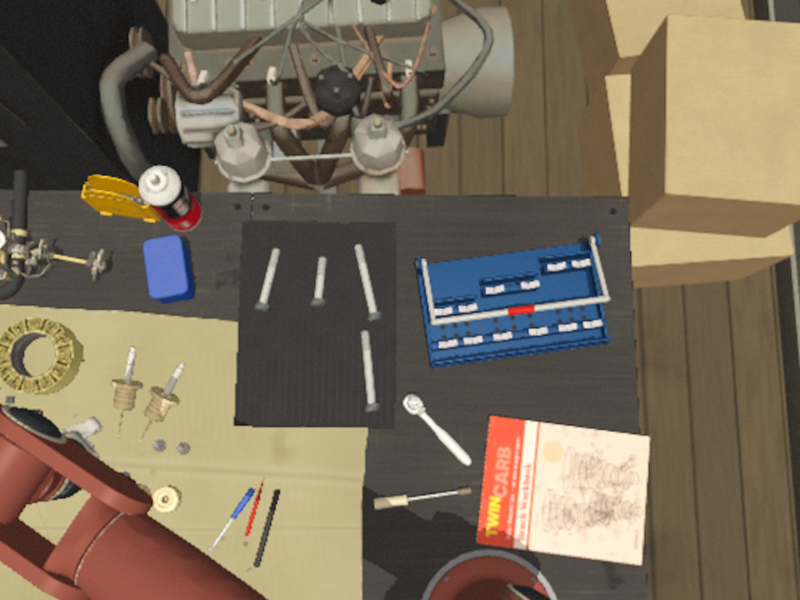

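View pics/scene0.png

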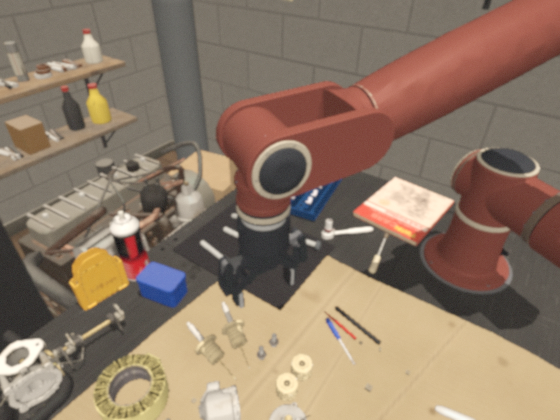

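The top view shows four bolts on the mat. In 800x600 pixels, head to tip, they are (261,305)→(275,250), (318,300)→(322,258), (375,315)→(358,246) and (372,407)→(366,333). The rack is at (512,300), the keeper sleeve at (520,310) and the tub at (168,268). I'll enlarge this.

```bash
cat > h.py <<'E'
import numpy as np, cv2
from scipy.spatial.transform import Rotation as R
from station import ctrl, vision
def ray_top(u,v,z,name="top"):
    c=vision.calibration(name); Rm=R.from_rotvec(c["rvec"]).as_matrix(); t=c["tvec"]
    d=Rm.T@np.array([(u-c["cx"])/c["fx"],(v-c["cy"])/c["fy"],1]); o=-Rm.T@t
    return o+d*(z-o[2])/d[2]
def proj_top(p,name="top"):
    c=vision.calibration(name); q=R.from_rotvec(c["rvec"]).apply(p)+c["tvec"]
    return np.array([c["cx"]+c["fx"]*q[0]/q[2],c["cy"]+c["fy"]*q[1]/q[2]])
def cloud(name,im,d):
    c=vision.calibration(name); v,u=np.mgrid[:d.shape[0],:d.shape[1]]
    P=np.stack([(u-c["cx"])/c["fx"]*d,(v-c["cy"])/c["fy"]*d,d],-1)
    return (P-c["tvec"])@R.from_rotvec(c["rvec"]).as_matrix()
E
python3 - <<'E'
from h import *
f=np.load("top0.npz"); im=f["im"]; d=f["d"]
cv2.imwrite("pics/top0z.png",cv2.resize(im[150:302,163:433,::-1],None,fx=2.96,fy=2.96,interpolation=cv2.INTER_CUBIC))
P=cloud("top",im,d); 
# table / mat heights, bolts
s=0.7
for n,(a,b) in {"b1":((261,305),(275,250)),"b2":((318,300),(322,258)),"b3":((375,315),(358,246)),"b4":((372,407),(366,333))}.items():
    A=ray_top(a[0]*s,a[1]*s,.016);B=ray_top(b[0]*s,b[1]*s,.016); print(n,A.round(4),B.round(4),np.linalg.norm(A-B))
print("mat z",np.median(P[220:290,180:240,2]),"bench",np.median(P[330:345,260:330,2]))
print("sleeve", P[int(310*s)-1:int(310*s)+2,int(520*s),:].round(4))
E
```

```text
b1 [0.5156 0.3866 0.016 ] [0.6132 0.366  0.016 ] 0.0997692979290177
b2 [0.5255 0.2888 0.016 ] [0.5999 0.2838 0.016 ] 0.07457629590163567
b3 [0.5005 0.1902 0.016 ] [0.6222 0.2215 0.016 ] 0.12569025435933434
b4 [0.3436 0.1931 0.016 ] [0.4691 0.2052 0.016 ] 0.12603206067586806
mat z 0.006745728885095652 bench 0.0006906495252805688
sleeve [[ 0.4997 -0.044   0.1022]
 [ 0.4989 -0.0455  0.0934]
 [ 0.4966 -0.0455  0.0931]]
```

View pics/top0z.png

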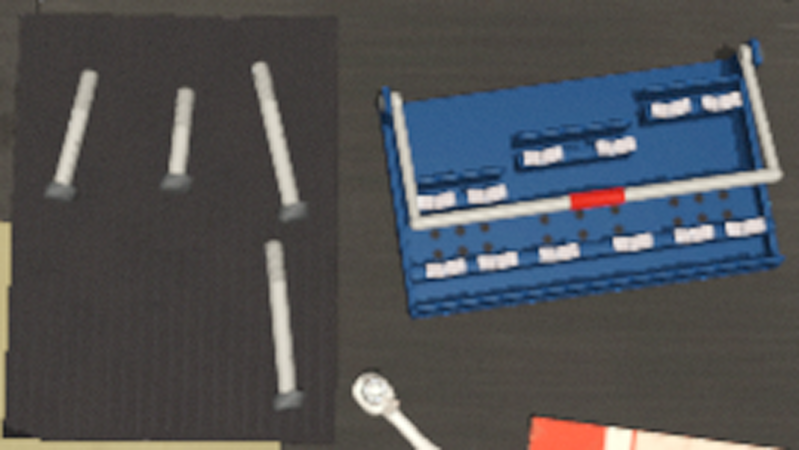

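The enlarged crop (2.96x, offset 163,150) shows one medium, one short and two long bolts. The front V-rests run from (446,268) to (745,227), and the keeper is ajar with its sleeve at (597,197). Next I'll fit the rack pose to the rests.

```bash
cat >> h.py <<'E'
def fit2(A,B): # B = R A + t
    a=A.mean(0);b=B.mean(0);A0=A-a;B0=B-b
    th=np.arctan2((A0[:,0]*B0[:,1]-A0[:,1]*B0[:,0]).sum(),(A0*B0).sum()); c,s=np.cos(th),np.sin(th)
    M=np.array([[c,-s],[s,c]]); t=b-M@a
    return th,t,B-(A@M.T+t)
E
python3 - <<'E'
from h import *
px=np.array([(446,268),(497,260),(559,251),(632,241),(694,233),(745,227),(437,200),(487,193),(542,155),(616,145),(670,106),(722,101)])/2.96+[163,150]
Y=[122,80,30,-30,-80,-122]; A=np.array([(-62,y) for y in Y]+[(x,y) for x,y in zip([-7,-7,18,18,43,43],Y)])/1000
f=np.load("top0.npz"); im=f["im"].astype(int)
ref=[]
for u,v in px:  # centroid of white blob
    u0,v0=int(round(u)),int(round(v)); w=im[v0-5:v0+6,u0-9:u0+10].min(-1); m=np.clip(w-130,0,None)*1.
    vv,uu=np.mgrid[v0-5:v0+6,u0-9:u0+10]; ref.append(((m*uu).sum()/m.sum(),(m*vv).sum()/m.sum()))
for pp in (px,np.array(ref)):
    B=np.array([ray_top(u,v,.052)[:2] for u,v in pp]); th,t,r=fit2(A,B); print(th,t,(1000*r).round(1).tolist())
# keeper sleeve (red)
P=cloud("top",f["im"],f["d"]); m=(im[...,0]>150)&(im[...,1]<70)&(im[...,2]<70); m[:200]=0; m[:,:340]=0; m[240:]=0; m[200:240]=m[200:240]; 
m=(im[...,0]>150)&(im[...,1]<70)&(im[...,2]<70); m[:190]=False;m[245:]=False;m[:,:340]=False;m[:,400:]=False
vv,uu=np.nonzero(m); print("sleeve px",uu.mean(),vv.mean(),len(uu),"depth med xyz",np.median(P[m],0))
M=np.array([[np.cos(th),-np.sin(th)],[np.sin(th),np.cos(th)]])
for a in np.arange(0,.36,.05):
    p=np.r_[t+M@np.array([.075-.105*np.cos(a),0]),.069+.105*np.sin(a)]; print(round(a,2),p.round(4),proj_top(p).round(1))
E
```

```text
0.14812326241077775 [ 0.52795869 -0.04379298] [[-0.8, 0.0], [-0.0, 0.6], [0.4, 0.1], [0.4, 0.4], [0.1, -0.3], [-0.7, -0.2], [0.0, -1.0], [0.1, 0.0], [-0.2, 0.8], [0.0, -0.3], [1.0, 0.5], [-0.5, -0.7]]
0.1527402479733951 [ 0.52766529 -0.04307273] [[0.6, 1.0], [1.0, 0.2], [0.4, 0.3], [0.3, 0.6], [0.2, -0.0], [-0.3, 0.7], [-2.2, 1.1], [-1.3, -2.0], [0.4, 0.3], [0.4, -0.5], [0.2, -0.3], [0.3, -1.2]]
sleeve px 364.1868131868132 216.56043956043956 91 depth med xyz [ 0.50010054 -0.04576467  0.09437682]
0.0 [ 0.498  -0.0476  0.069 ] [363.1 219.1]
0.05 [ 0.4981 -0.0476  0.0742] [363.4 218.7]
0.1 [ 0.4985 -0.0476  0.0795] [363.8 218.1]
0.15 [ 0.4992 -0.0475  0.0847] [364.2 217.5]
0.2 [ 0.5001 -0.0473  0.0899] [364.5 216.7]
0.25 [ 0.5012 -0.0471  0.095 ] [364.8 215.9]
0.3 [ 0.5026 -0.0469  0.1   ] [365.1 214.9]
0.35 [ 0.5043 -0.0467  0.105 ] [365.3 213.8]
```

```bash
cat >> h.py <<'E'
TH=0.150; T0=np.array([0.5278,-0.0435])
def rack(x,y): # mm -> world xy
    c,s=np.cos(TH),np.sin(TH); return T0+np.array([c*x-s*y,s*x+c*y])/1000
def plan(p,yaw):
    """tool-frame turn, then tool-frame shift (cm), to reach p with tool down and tool x at yaw"""
    o=ctrl.get_obs(); C=R.from_rotvec(o["tool_rot"]); c,s=np.cos(yaw),np.sin(yaw)
    G=R.from_matrix(np.array([[c,s,0],[s,-c,0],[0,0,-1]]).T) # columns x,y,z
    rv=(C.inv()*G).as_rotvec(); sh=G.inv().apply(np.array(p)-o["tool_pos"])*100
    print("turn",rv.round(4),"rows>=%.1f"%(np.linalg.norm(rv)/.12),"shift cm",sh.round(2),"rows>=%.1f"%(np.linalg.norm(sh)/4.1), "yaw",round(float(np.arctan2(*C.as_matrix()[[1,0],0])),4))
E
python3 - <<'E'
from h import *
a=.2; x=75-105*np.cos(a)
p=np.r_[rack(x,0),.2]; print(p); plan(p,TH+np.pi/2)
E
```

```text
[ 0.50020637 -0.04767037  0.2       ]
turn [-1.800e-03  7.000e-04  1.003e+00] rows>=8.4 shift cm [-64.84  15.17   5.22] rows>=16.3 yaw 2.7238
```

Request:
jog_arm([
  [0, 0, 0.1114, 0, 0, 0, 0.5],
  [0, 0, 0.1114, 0, 0, 0, 0.5],
  [0, 0, 0.1114, 0, 0, 0, 0.5],
  [0, 0, 0.1114, 0, 0, 0, 0.5],
  [0, 0, 0.1114, 0, 0, 0, 0.5],
  [0, 0, 0.1114, 0, 0, 0, 0.5],
  [0, 0, 0.1114, 0, 0, 0, 0.5],
  [0, 0, 0.1114, 0, 0, 0, 0.5],
  [0, 0, 0.1114, 0, 0, 0, 0.5],
])

```text
t: 0.85
tool_pos: [0.2534, 0.5709, 0.2526]
tool_rot: [2.055, 2.376, -0.002]
contact_force: [0.4, 0.1, -0.1]
opening: 0.043
```

Request:
jog_arm([
  [0, 0, 0, -3.24, 0.76, 0, 0.5],
  [0, 0, 0, -3.24, 0.76, 0, 0.5],
  [0, 0, 0, -3.24, 0.76, 0, 0.5],
  [0, 0, 0, -3.24, 0.76, 0, 0.5],
  [0, 0, 0, -3.24, 0.76, 0, 0.5],
  [0, 0, 0, -3.24, 0.76, 0, 0.5],
  [0, 0, 0, -3.24, 0.76, 0, 0.5],
  [0, 0, 0, -3.24, 0.76, 0, 0.5],
  [0, 0, 0, -3.24, 0.76, 0, 0.5],
  [0, 0, 0, -3.24, 0.76, 0, 0.5],
])

```text
t: 1.68
tool_pos: [0.3773, 0.2607, 0.2529]
tool_rot: [-2.048, -2.382, 0.001]
contact_force: [0.5, -0.5, -0.8]
opening: 0.0425
```

Request:
jog_arm([
  [0, 0, 0, -3.24, 0.76, 0, 0.5],
  [0, 0, 0, -3.24, 0.76, 0, 0.5],
  [0, 0, 0, -3.24, 0.76, 0.5, 0.5],
  [0, 0, 0, -3.24, 0.76, 0.5, 0.5],
  [0, 0, 0, -3.24, 0.76, 0.5, 0.5],
  [0, 0, 0, -3.24, 0.76, 0.5, 0.5],
  [0, 0, 0, -3.24, 0.76, 1, 0.5],
  [0, 0, 0, -3.24, 0.76, 1, 0.5],
  [0, 0, 0, -3.24, 0.76, 1, 0.5],
  [0, 0, 0, -3.24, 0.76, 0.2, 0.5],
  [0, 0, 0, 0, 0, 0, 0.5],
  [0, 0, 0, 0, 0, 0, 0.5],
])

```text
t: 2.68
tool_pos: [0.5007, -0.0478, 0.2005]
tool_rot: [-2.051, -2.378, 0.001]
contact_force: [0.3, 0.4, 0.4]
opening: 0.0428
```

```bash
python3 - <<'E'
from h import *
o=ctrl.get_obs(); print(o["t"],o["tool_pos"],o["contact_force"],o["opening"])
im,d=vision.get_image("wrist"); cv2.imwrite("pics/w0.png",im[:,:,::-1]); np.savez("w0.npz",im=im,d=d,p=o["tool_pos"],r=o["tool_rot"])
plan(np.r_[rack(75-105*np.cos(.2),0),.14],TH+np.pi/2)
E
```

```text
2.6833 [ 0.50073087 -0.0478388   0.20047114] [0.25099014 0.35371679 0.35284288] 0.04284392012335564
turn [-0.0011 -0.001  -0.0009] rows>=0.0 shift cm [-0.08 -0.06  6.08] rows>=1.5 yaw 1.7199
```

View pics/w0.png

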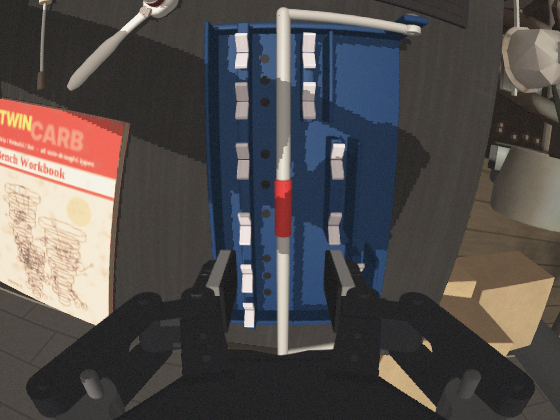

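The wrist view shows the bar centred between the jaws at column 284, with the red sleeve at (284,208). I'll compute the sleeve and rest positions from this view.

```bash
cat >> h.py <<'E'
def wr_ray(u,v):
    c=vision.calibration("wrist"); dx,dy=u-c["cx"],v-c["cy"]; r=np.hypot(dx,dy); th=r/c["fx"]
    return np.array([dx/max(r,1e-9)*np.sin(th),dy/max(r,1e-9)*np.sin(th),np.cos(th)])
def wr_world(u,v,pos,rot,z=None,depth=None):
    H=vision.calibration("wrist")["hand_eye"]; Rt=R.from_rotvec(rot)
    o=Rt.apply(H[:3,3])+pos; d=wr_ray(u,v); w=Rt.apply(H[:3,:3]@d)
    return o+w*((z-o[2])/w[2] if z is not None else depth/d[2])
E
python3 - <<'E'
from h import *
f=np.load("w0.npz"); W=lambda u,v,**k: wr_world(u,v,f["p"],f["r"],**k)
print("sleeve depth", W(284,208,depth=f["d"][208,284]).round(4), "pred",rack(75-105*np.cos(.2),0),)
px=np.array([(241,51),(241,100),(243,160),(245,228),(248,278),(249,314),(309,48),(309,100),(338,163),(334,228)])
Y=[122,80,30,-30,-80,-122]; A=np.array([(-62,y) for y in Y]+[(-7,122),(-7,80),(18,30),(18,-30)])/1000
# note image up = tool +x = rack +y
B=np.array([W(u,v,z=.052)[:2] for u,v in px]); th,t,r=fit2(A,B); print(th,t,(r*1000).round(1).tolist())
E
```

```text
sleeve depth [ 0.5024 -0.0444  0.0944] pred [ 0.50020637 -0.04767037]
0.1501965639449819 [ 0.53002255 -0.04168549] [[-0.2, 0.0], [-0.5, 0.7], [0.2, 0.6], [0.1, -0.0], [0.9, -0.6], [-0.1, -0.9], [-0.2, 2.2], [0.0, 0.4], [0.5, -1.9], [-0.7, -0.4]]
```

Request:
jog_arm([
  [0, 0, 0, 0, 0, 2.5, 0.5],
  [0, 0, 0, 0, 0, 2.5, 0.5],
  [0, 0, 0, 0, 0, 2.5, 0.5],
  [0, 0, 0, 0, 0, 2.0, 0.5],
  [0, 0, 0, 0, 0, 1.4, 0.5],
  [0, 0, 0, 0, 0, 0, 0.0],
  [0, 0, 0, 0, 0, 0, 0.0],
  [0, 0, 0, 0, 0, 0, 0.0],
  [0, 0, 0, 0, 0, 0, 0.0],
  [0, 0, 0, 0, 0, 0, 0.0],
], grip_force=30)

```text
t: 3.57
tool_pos: [0.5024, -0.0455, 0.0938]
tool_rot: [2.046, 2.381, 0.007]
contact_force: [5.7, 2.5, -5.8]
opening: 0.0117
```

```bash
sed -i 's/^TH=.*/TH=0.150; T0=np.array([0.529,-0.0427])/' h.py; python3 - <<'E'
from h import *
o=ctrl.get_obs(); print(o["tool_pos"],o["contact_force"],o["opening"])
A=np.linspace(.19,1.95,19); X=-105*np.cos(A)/10; Z=105*np.sin(A)/10
print([(round(a,2),round(b,2)) for a,b in zip(np.diff(X),np.diff(Z))])
plan(o["tool_pos"],TH+np.pi/2)
E
```

```text
[ 0.50240918 -0.04545033  0.09377163] [ 5.66826324  2.4915356  -5.79187096] 0.011682369286587998
[(np.float64(0.24), np.float64(1.0)), (np.float64(0.34), np.float64(0.97)), (np.float64(0.43), np.float64(0.93)), (np.float64(0.52), np.float64(0.88)), (np.float64(0.6), np.float64(0.83)), (np.float64(0.68), np.float64(0.77)), (np.float64(0.75), np.float64(0.7)), (np.float64(0.82), np.float64(0.62)), (np.float64(0.88), np.float64(0.54)), (np.float64(0.92), np.float64(0.45)), (np.float64(0.96), np.float64(0.36)), (np.float64(0.99), np.float64(0.26)), (np.float64(1.01), np.float64(0.16)), (np.float64(1.02), np.float64(0.06)), (np.float64(1.03), np.float64(-0.04)), (np.float64(1.02), np.float64(-0.14)), (np.float64(1.0), np.float64(-0.24)), (np.float64(0.97), np.float64(-0.33))]
turn [ 0.0048 -0.001   0.0009] rows>=0.0 shift cm [0. 0. 0.] rows>=0.0 yaw 1.7217
```

Request:
jog_arm([
  [0, 0, 0, 0, 0.24, -1.0, 0.0],
  [0, 0, 0, 0, 0.34, -0.97, 0.0],
  [0, 0, 0, 0, 0.43, -0.93, 0.0],
  [0, 0, 0, 0, 0.52, -0.88, 0.0],
  [0, 0, 0, 0, 0.6, -0.83, 0.0],
  [0, 0, 0, 0, 0.68, -0.77, 0.0],
  [0, 0, 0, 0, 0.75, -0.7, 0.0],
  [0, 0, 0, 0, 0.82, -0.62, 0.0],
  [0, 0, 0, 0, 0.88, -0.54, 0.0],
  [0, 0, 0, 0, 0.92, -0.45, 0.0],
])

```text
t: 4.4
tool_pos: [0.5613, -0.0372, 0.1727]
tool_rot: [-2.045, -2.38, 0.005]
contact_force: [-12.1, 2.4, 12.0]
opening: 0.0116
```

Request:
jog_arm([
  [0, 0, 0, 0, 0.96, -0.36, 0.0],
  [0, 0, 0, 0, 0.99, -0.26, 0.0],
  [0, 0, 0, 0, 1.01, -0.16, 0.0],
  [0, 0, 0, 0, 1.02, -0.06, 0.0],
  [0, 0, 0, 0, 1.03, 0.04, 0.0],
  [0, 0, 0, 0, 1.02, 0.14, 0.0],
  [0, 0, 0, 0, 1.0, 0.24, 0.0],
  [0, 0, 0, 0, 0.97, 0.33, 0.0],
  [0, 0, 0, 0, 0, 0, 0.0],
])

```text
t: 5.15
tool_pos: [0.6442, -0.0251, 0.1714]
tool_rot: [2.045, 2.379, 0.006]
contact_force: [3.6, 2.1, 2.6]
opening: 0.0117
```

```bash
python3 - <<'E'
from h import *
o=ctrl.get_obs(); print(o["t"],o["tool_pos"],o["contact_force"],o["opening"])
im,d=vision.get_image("top"); cv2.imwrite("pics/top1.png",cv2.resize(im[150:302,163:433,::-1],None,fx=2.96,fy=2.96,interpolation=cv2.INTER_CUBIC))
E
```

```text
5.15 [ 0.64422175 -0.02514516  0.17140884] [3.62043012 2.06134143 2.58109127] 0.011721544850131835
```

View pics/top1.png

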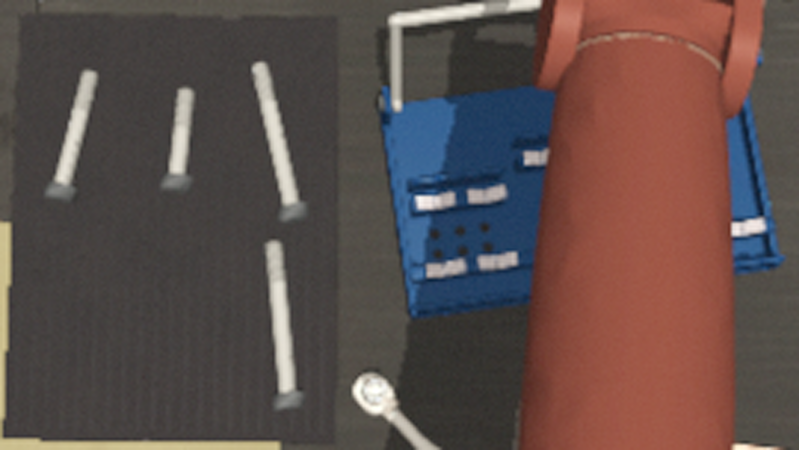

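The keeper is now leaning back at about 1.95 rad, and the bolts haven't moved. I'll release it and go to the first long bolt, the near one.

Request:
jog_arm([
  [0, 0, 0, 0, 0, 0, 0.45],
  [0, 0, 0, 0, 0, 0, 0.45],
  [0, 0, 0, 0, 0, 0, 0.45],
  [0, 0, 0, 0, 0, -1.5, 0.45],
  [0, 0, 0, 0, 0, -2.5, 0.45],
  [0, 0, 0, 0, 0, -2.5, 0.45],
  [0, 0, 0, 0, 0, -2.0, 0.45],
  [0, 0, 0, 0, 0, 0, 0.45],
])

```text
t: 5.87
tool_pos: [0.6434, -0.026, 0.2625]
tool_rot: [2.043, 2.375, 0.008]
contact_force: [0.9, -0.1, 1.5]
opening: 0.0387
```

Request:
jog_arm([
  [0, 0, -0.1167, 0, 0, 0, 0.5],
  [0, 0, -0.1167, 0, 0, 0, 0.5],
  [0, 0, -0.1167, 0, 0, 0, 0.5],
  [0, 0, -0.1167, 0, 0, 0, 0.5],
  [0, 0, -0.1167, 0, 0, 0, 0.5],
  [0, 0, -0.1167, 0, 0, 0, 0.5],
  [0, 0, -0.1167, 0, 0, 0, 0.5],
  [0, 0, -0.1167, 0, 0, 0, 0.5],
  [0, 0, -0.1167, 0, 0, 0, 0.5],
  [0, 0, -0.1167, 0, 0, 0, 0.5],
  [0, 0, -0.1167, 0, 0, 0, 0.5],
  [0, 0, -0.1167, 0, 0, 0, 0.5],
])

```text
t: 6.87
tool_pos: [0.6406, -0.0256, 0.2546]
tool_rot: [-0.023, -3.14, 0.0]
contact_force: [1.3, 1.0, 0.1]
opening: 0.043
```

```bash
sed -i 's/^TH=.*/TH=0.150; T0=np.array([0.5297,-0.042])/' h.py; python3 - <<'E'
from h import *
print(ctrl.get_obs()["tool_pos"]); plan([.399,.200,.13],np.pi+.096)
E
```

```text
[ 0.64064842 -0.02558919  0.25461716]
turn [-1.000e-04 -1.100e-03 -1.104e-01] rows>=0.9 shift cm [21.89 24.77 12.46] rows>=8.6 yaw 3.1272
```

Request:
jog_arm([
  [0, 0, -0.1104, 0, 0, 0, 0.5],
  [0, 0, 0, 2.43, 2.75, 0.5, 0.5],
  [0, 0, 0, 2.43, 2.75, 0.5, 0.5],
  [0, 0, 0, 2.43, 2.75, 0.5, 0.5],
  [0, 0, 0, 2.43, 2.75, 1.0, 0.5],
  [0, 0, 0, 2.43, 2.75, 1.96, 0.5],
  [0, 0, 0, 2.43, 2.75, 2.0, 0.5],
  [0, 0, 0, 2.43, 2.75, 2.0, 0.5],
  [0, 0, 0, 2.43, 2.75, 2.0, 0.5],
  [0, 0, 0, 2.45, 2.77, 2.0, 0.5],
  [0, 0, 0, 0, 0, 0, 0.5],
  [0, 0, 0, 0, 0, 0, 0.5],
])

```text
t: 7.87
tool_pos: [0.3987, 0.2014, 0.1289]
tool_rot: [0.147, -3.135, 0.002]
contact_force: [-0.4, -0.0, -0.2]
opening: 0.0426
```

```bash
python3 - <<'E'
from h import *
o=ctrl.get_obs(); print(o["t"],o["tool_pos"],o["contact_force"],o["opening"])
im,d=vision.get_image("wrist"); cv2.imwrite("pics/w1.png",im[:,:,::-1]); np.savez("w1.npz",im=im,d=d,p=o["tool_pos"],r=o["tool_rot"])
E
```

```text
7.8667 [0.39873629 0.20138214 0.12888001] [-0.38624342 -0.01582415 -0.17847892] 0.04264152066878784
```

View pics/w1.png

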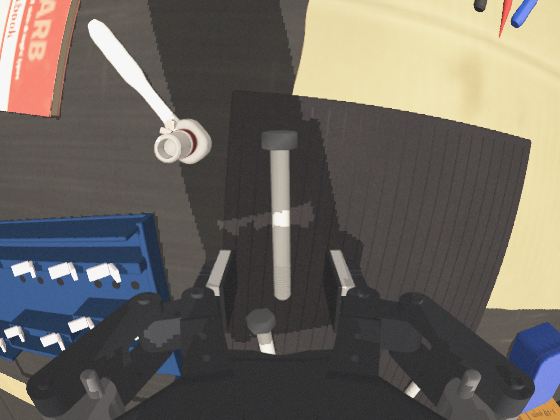

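The wrist view shows the near long bolt with its head at (279,140) and tip at (283,297), centred between the pads.

```bash
python3 - <<'E'
from h import *
f=np.load("w1.npz"); W=lambda u,v,**k: wr_world(u,v,f["p"],f["r"],**k)
S=W(279.5,154,z=.017);T=W(283,299,z=.0145); print(S,T,np.linalg.norm(S-T))
u=(T-S)[:2]/np.linalg.norm((T-S)[:2]); a=np.arctan2(u[1],u[0]); g=T[:2]-u*.0725; print(a,g)
plan(np.r_[g,.0315],np.pi+a)
E
```

```text
[0.35569267 0.19615437 0.017     ] [0.47691882 0.2104734  0.0145    ] 0.12209448188691241
0.11757357243868742 [0.40491934 0.20196894]
turn [-0.0007 -0.0004 -0.0257] rows>=0.2 shift cm [-0.43  0.04  9.9 ] rows>=2.4 yaw -3.0497
```

Request:
jog_arm([
  [0, 0, -0.0257, 0, 0, 0, 0.45],
  [0, 0, 0, -0.2, 0.02, 3, 0.45],
  [0, 0, 0, -0.2, 0.02, 3, 0.45],
  [0, 0, 0, 0, 0, 2.4, 0.45],
  [0, 0, 0, 0, 0, 1.4, 0.45],
  [0, 0, 0, 0, 0, 0, 0.45],
  [0, 0, 0, 0, 0, 0, 0.0],
  [0, 0, 0, 0, 0, 0, 0.0],
  [0, 0, 0, 0, 0, 0, 0.0],
  [0, 0, 0, 0, 0, 0, 0.0],
  [0, 0, 0, 0, 0, 0, 0.0],
  [0, 0, 0, 0, 0, 0, 0.0],
], grip_force=60)

```text
t: 8.92
tool_pos: [0.4073, 0.2021, 0.0349]
tool_rot: [-0.182, 3.131, 0.0]
contact_force: [1.0, -1.2, 6.5]
opening: 0.0109
```

Request:
jog_arm([
  [0, 0, 0, 0, 0, -0.5, 0.0],
  [0, 0, 0, 0, 0, -1.5, 0.0],
  [0, 0, 0, 0, 0, -3, 0.0],
  [0, 0, 0, 0, 0, -3, 0.0],
  [0, 0, 0, 0, 0, -3, 0.0],
  [0, 0, 0, 0, 0, -2, 0.0],
  [0, 0, 0, 0, 0, 0, 0.0],
])

```text
t: 9.5
tool_pos: [0.4074, 0.2029, 0.1679]
tool_rot: [-0.182, 3.128, 0.004]
contact_force: [1.1, -0.0, -1.0]
opening: 0.0111
```

```bash
python3 - <<'E'
from h import *
o=ctrl.get_obs(); print(o["t"],o["tool_pos"],o["contact_force"],o["opening"])
im,d=vision.get_image("wrist"); cv2.imwrite("pics/w2.png",im[:,:,::-1]); np.savez("w2.npz",im=im,d=d,p=o["tool_pos"],r=o["tool_rot"])
plan(np.r_[rack(-8.5-10,-80),.17],np.pi+TH)
E
```

```text
9.5 [0.40738404 0.20292306 0.16792606] [ 1.1231383  -0.02414989 -0.96850864] 0.011117615096184677
turn [ 0.0012  0.0044 -0.0336] rows>=0.3 shift cm [ -6.72 -34.02  -0.5 ] rows>=8.5 yaw -3.0252
```

View pics/w2.png

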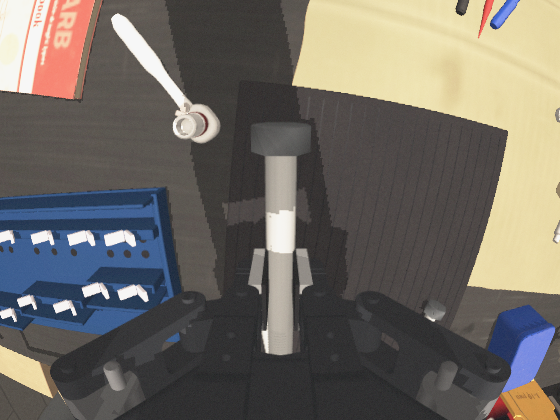

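The bolt is held between the pads and lifted. Its head is at (280,138) and the underside of the head at row 155. I'll measure where it sits in the tool frame.

```bash
cat >> h.py <<'E'
def held(npz,rows,uc,under_row):
    """axis height (tool z) along shank, tilt, y offset, tool x of head underside"""
    f=np.load(npz); d=f["d"]; H=vision.calibration("wrist")["hand_eye"]; pts=[]
    for v in rows:
        for u in range(uc-3,uc+4):
            if d[v,u]>0:
                r=wr_ray(u,v); pts.append(H[:3,:3]@(r*d[v,u]/r[2])+H[:3,3])
    P=np.array(pts); k=np.polyfit(P[:,0],P[:,2],1); ky=np.polyfit(P[:,0],P[:,1],1)
    r=H[:3,:3]@wr_ray(uc,under_row); s=0.12
    for _ in range(30): # ray hits shank top line z=k0*x+k1
        s=(k[0]*(H[0,3]+s*r[0])+k[1]-H[2,3])/r[2]
    x=H[0,3]+s*r[0]
    print("top z at x=0 %.4f axis %.4f slope %.4f | y %.4f slope %.4f | under-head x %.4f"%(k[1],k[1]+.007,k[0],ky[1],ky[0],x))
E
python3 - <<'E'
from h import *
held("w2.npz",range(162,205,4),280,156)
E
```

```text
top z at x=0 0.0121 axis 0.0191 slope -0.0133 | y -0.0006 slope 0.0009 | under-head x 0.0555
```

```bash
python3 - <<'E'
from h import *
plan(np.r_[rack(-16.5,-122),.15],np.pi+TH)
E
```

```text
turn [ 0.0012  0.0044 -0.0336] rows>=0.3 shift cm [ -6.92 -38.22   1.5 ] rows>=9.5 yaw -3.0252
```

Request:
jog_arm([
  [0.0012, 0.0044, -0.0336, 0, 0, 0, 0.0],
  [0, 0, 0, -0.69, -3.82, 0, 0.0],
  [0, 0, 0, -0.69, -3.82, 0, 0.0],
  [0, 0, 0, -0.69, -3.82, 0, 0.0],
  [0, 0, 0, -0.69, -3.82, 0, 0.0],
  [0, 0, 0, -0.69, -3.82, 0, 0.0],
  [0, 0, 0, -0.69, -3.82, 0, 0.0],
  [0, 0, 0, -0.69, -3.82, 0, 0.0],
  [0, 0, 0, -0.69, -3.82, 0, 0.0],
  [0, 0, 0, -0.7, -3.83, 0.7, 0.0],
  [0, 0, 0, -0.7, -3.83, 0.8, 0.0],
  [0, 0, 0, 0, 0, 0, 0.0],
])

```text
t: 10.55
tool_pos: [0.5295, -0.1703, 0.1433]
tool_rot: [0.226, -3.124, 0.001]
contact_force: [-1.9, 1.1, -1.6]
opening: 0.0121
```

```bash
python3 - <<'E'
from h import *
o=ctrl.get_obs(); print(o["t"],o["tool_pos"],o["contact_force"],o["opening"])
im,d=vision.get_image("wrist"); cv2.imwrite("pics/w3.png",cv2.resize(im[:,:,::-1],(800,600),interpolation=cv2.INTER_CUBIC)); np.savez("w3.npz",im=im,d=d,p=o["tool_pos"],r=o["tool_rot"])
plan(np.r_[rack(-16.5,-122),.15],np.pi+TH)
E
```

```text
10.55 [ 0.5295175  -0.17030537  0.14330207] [-1.92425423  1.08511676 -1.61859712] 0.012068493219196133
turn [ 0.0029 -0.0104 -0.0046] rows>=0.1 shift cm [-0.31  0.21 -0.64] rows>=0.2 yaw -2.9961
```

View pics/w3.png

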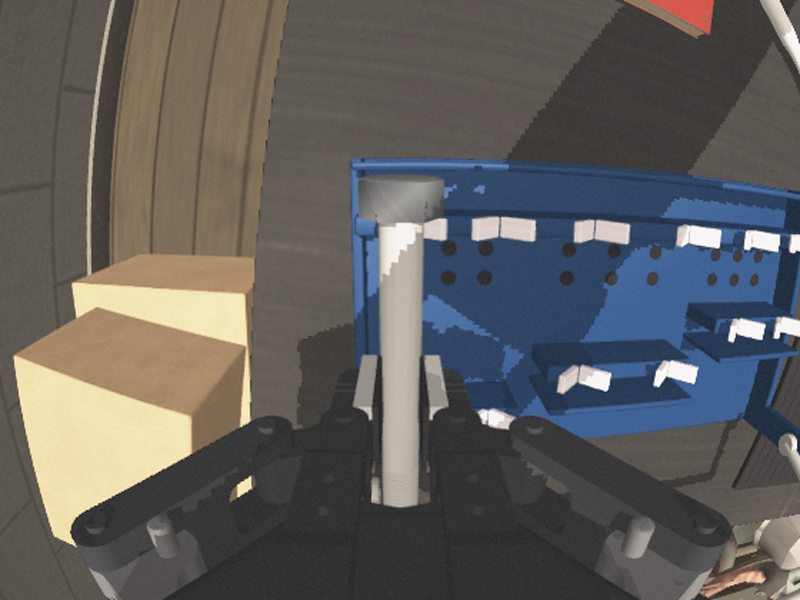

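In this view (800x600) the front rests are at (504,229), (602,231), (700,237) and (762,242), and the held head is at (401,198). I'll refit the rack from here.

```bash
python3 - <<'E'
from h import *
f=np.load("w3.npz"); W=lambda u,v,**k: wr_world(u*.7,v*.7,f["p"],f["r"],**k)
px=[(504,229),(602,231),(700,237),(762,242),(583,377),(676,372),(746,329)]
A=np.array([(-62,-80),(-62,-30),(-62,30),(-62,80),(18,-30),(18,30),(-7,80)])/1000
B=np.array([W(u,v,z=.052)[:2] for u,v in px]); th,t,r=fit2(A,B); print(th,t,(r*1000).round(1).tolist())
th,t,r=fit2(A[:4],B[:4]); print(th,t,(r*1000).round(1).tolist())
C=np.array([rack(*a) for a in A*1000]); print(((B-C)*1000).round(1).tolist())
held("w3.npz",range(162,205,4),281,156)
E
```

```text
0.1427906398952023 [ 0.52901948 -0.04004983] [[1.1, -0.9], [0.4, -0.5], [0.3, 1.2], [0.5, 1.2], [-0.9, -1.3], [-0.7, 0.2], [-0.7, 0.1]]
0.14376251863273706 [ 0.52959064 -0.03974558] [[0.4, -1.2], [-0.2, -0.7], [-0.2, 1.0], [0.0, 0.9]]
[[-0.2, 1.4], [-0.6, 1.9], [-0.2, 3.6], [0.3, 3.6], [-1.8, 0.4], [-1.1, 2.1], [-0.8, 2.2]]
top z at x=0 0.0131 axis 0.0201 slope -0.0355 | y -0.0001 slope -0.0009 | under-head x 0.0555
```

```bash
sed -i 's/^TH=.*/TH=0.148; T0=np.array([0.5294,-0.0408])/' h.py; python3 - <<'E'
from h import *
plan(np.r_[rack(-16.5,-122),.077],np.pi+TH)
E
```

```text
turn [ 0.0029 -0.0104 -0.0026] rows>=0.1 shift cm [-0.27  0.33  6.66] rows>=1.6 yaw -2.9961
```

Request:
jog_arm([
  [0, -0.01, 0, -0.27, 0.33, 2.5, 0.0],
  [0, 0, 0, 0, 0, 1.5, 0.0],
  [0, 0, 0, 0, 0, 0, 0.0],
  [0, 0, 0, 0, 0, 0, 0.0],
])

```text
t: 10.93
tool_pos: [0.5307, -0.1604, 0.1053]
tool_rot: [-0.236, 3.132, 0.004]
contact_force: [-0.3, -0.5, -0.7]
opening: 0.0112
```

```bash
python3 - <<'E'
from h import *
print(ctrl.get_obs()["contact_force"]); plan(np.r_[rack(-16.5,-122),.0755],np.pi+TH)
E
```

```text
[-0.26907727 -0.49190914 -0.67541543]
turn [0.0023 0.0009 0.0026] rows>=0.0 shift cm [ 0.02 -0.35  2.98] rows>=0.7 yaw -2.991
```

Request:
jog_arm([
  [0, 0, 0, 0.02, -0.35, 0, 0.0],
  [0, 0, 0, 0, 0, 1.2, 0.0],
  [0, 0, 0, 0, 0, 1.0, 0.0],
  [0, 0, 0, 0, 0, 0.5, 0.0],
  [0, 0, 0, 0, 0, 0.3, 0.0],
  [0, 0, 0, 0, 0, 0, 0.0],
  [0, 0, 0, 0, 0, 0, 0.0],
])

```text
t: 11.52
tool_pos: [0.5331, -0.1655, 0.0778]
tool_rot: [-0.235, 3.128, -0.0]
contact_force: [0.6, -0.7, -1.5]
opening: 0.0111
```

```bash
python3 - <<'E'
from h import *
print(ctrl.get_obs()["contact_force"]); plan(np.r_[rack(-16.5,-122),.0755],np.pi+TH)
E
```

```text
[ 0.57818876 -0.65997319 -1.50910692]
turn [-0.0007  0.0052  0.0018] rows>=0.0 shift cm [0.18 0.18 0.23] rows>=0.1 yaw -2.9918
```

Request:
jog_arm([
  [0, 0, 0, 0.15, 0.15, 0.1, 0.0],
  [0, 0, 0, 0, 0, 0.15, 0.0],
  [0, 0, 0, 0, 0, 0.1, 0.0],
  [0, 0, 0, 0, 0, 0, 0.0],
  [0, 0, 0, 0, 0, 0, 0.0],
  [0, 0, 0, 0, 0, 0, 0.0],
])

```text
t: 12.02
tool_pos: [0.5318, -0.1643, 0.0749]
tool_rot: [-0.235, 3.127, -0.001]
contact_force: [-1.4, 1.4, 1.1]
opening: 0.0111
```

```bash
python3 - <<'E'
from h import *
print(ctrl.get_obs()["contact_force"]); plan(np.r_[rack(-16.5,-122),.0745],np.pi+TH)
o=ctrl.get_obs()
im,d=vision.get_image("wrist"); cv2.imwrite("pics/w4.png",cv2.resize(im[60:360,180:460,::-1],None,fx=2,fy=2,interpolation=cv2.INTER_CUBIC)); np.savez("w4.npz",im=im,d=d,p=o["tool_pos"],r=o["tool_rot"])
E
```

```text
[-1.36644998  1.44092253  1.14125695]
turn [-0.0012  0.0061  0.0018] rows>=0.1 shift cm [0.06 0.05 0.04] rows>=0.0 yaw -2.9918
```

View pics/w4.png

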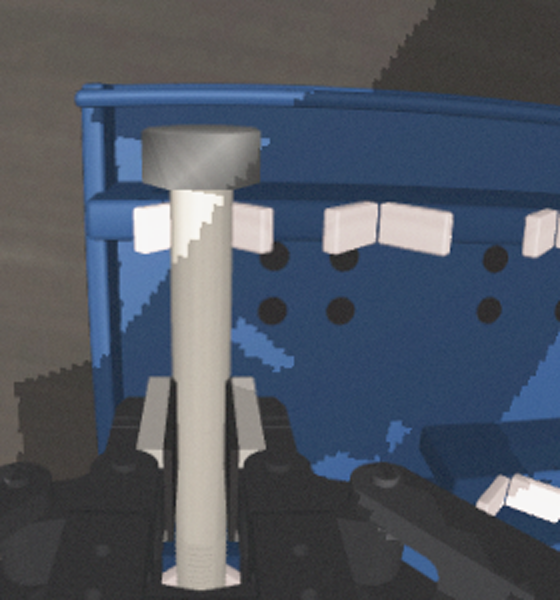

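The crop shows the bolt over its front V at (200,228) and its rear V at (200,578), with the head at (200,158) behind the fence. I'll lower it slightly and release.

Request:
jog_arm([
  [0, 0, 0, 0, 0, 0.15, 0.0],
  [0, 0, 0, 0, 0, 0, 0.0],
  [0, 0, 0, 0, 0, 0, 0.3],
  [0, 0, 0, 0, 0, 0, 0.3],
  [0, 0, 0, 0, 0, 0, 0.3],
  [0, 0, 0, 0, 0, -1.0, 0.3],
  [0, 0, 0, 0, 0, -2.0, 0.3],
  [0, 0, 0, 0, 0, -3.0, 0.3],
  [0, 0, 0, 0, 0, -3.0, 0.3],
  [0, 0, 0, 0, 0, 0, 0.3],
])

```text
t: 12.9
tool_pos: [0.5347, -0.1661, 0.1711]
tool_rot: [-0.234, 3.116, -0.011]
contact_force: [1.7, -0.8, 1.7]
opening: 0.0257
```

```bash
python3 - <<'E'
from h import *
o=ctrl.get_obs()
im,d=vision.get_image("wrist"); im2,d2=vision.get_image("top"); np.savez("w5.npz",im=im,d=d,p=o["tool_pos"],r=o["tool_rot"])
a=cv2.resize(im[60:360,180:460,::-1],(560,600)); np.savez("top2.npz",im=im2,d=d2)
b=cv2.resize(im2[165:300,163:283,::-1],(240,270)); c=np.zeros((600,240,3),np.uint8); c[:270]=b
cv2.imwrite("pics/w5.png",np.hstack([a,c]))
E
```

```text
(no output)
```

View pics/w5.png

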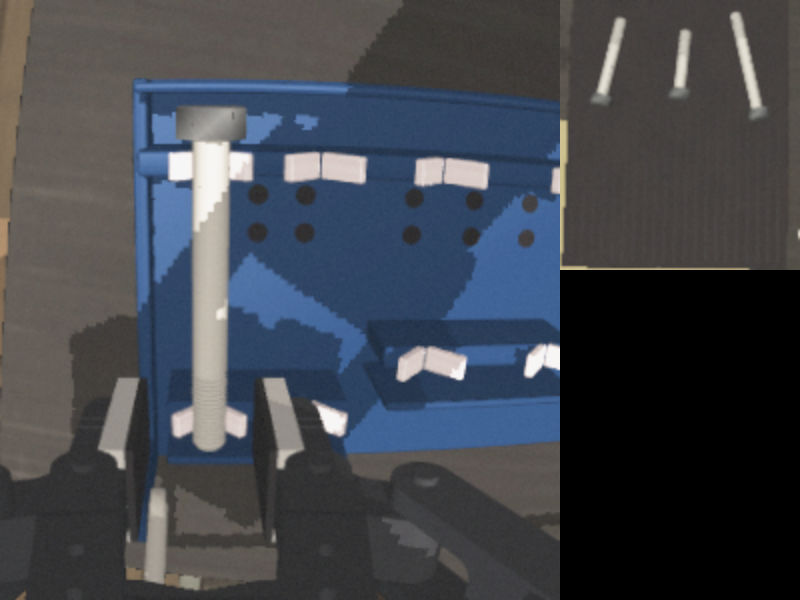

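Long bolt 1 is seated in both Vs. The top inset shows the other three bolts unmoved. I'll segment the bolts in the top view by code, using bolt 1's wrist measurement to work out the offset.

```bash
cat >> h.py <<'E'
def bolts(im):
    """shanks on mat from top image: (tip xy, head xy, angle, bright length)"""
    x0,x1,y0,y1=165,278,155,298; g=im[y0:y1,x0:x1].min(-1); m=(g>115).astype(np.uint8)
    n,l,s,c=cv2.connectedComponentsWithStats(m); out=[]
    for i in range(1,n):
        if s[i,4]<40: continue
        v,u=np.nonzero(l==i); w=np.array([ray_top(a+x0,b+y0,.016)[:2] for a,b in zip(u,v)])
        c0=w.mean(0); d=np.linalg.svd(w-c0)[2][0]; d=d*np.sign(d[0]); q=(w-c0)@d
        e=.0012; A=c0+d*(q.max()+e); B=c0+d*(q.min()-e)
        out.append((A,B,np.arctan2(d[1],d[0]),np.ptp(q)+2*e))
    return out
E
python3 - <<'E'
from h import *
for n in ("top0.npz","top2.npz"):
    for A,B,a,L in bolts(np.load(n)["im"]): print(n,A.round(4),B.round(4),round(float(a),4),round(float(L),4))
plan(np.r_[.51,.21,.13],np.pi+.25)
E
```

```text
top0.npz [0.6269 0.2236] [0.496  0.1914] 0.2408 0.1348
top0.npz [0.6174 0.3643] [0.5099 0.3874] -0.2115 0.11
top0.npz [0.603 0.284] [0.5191 0.2906] -0.0793 0.0842
top0.npz [0.4754 0.2088] [0.3398 0.1935] 0.1129 0.1364
top2.npz [0.627  0.2233] [0.4941 0.1913] 0.2365 0.1367
top2.npz [0.6174 0.3641] [0.5094 0.3877] -0.2156 0.1106
top2.npz [0.603  0.2838] [0.5186 0.2908] -0.0827 0.0847
turn [-0.0042  0.0091 -0.1004] rows>=0.8 shift cm [-7.13 36.88  3.55] rows>=9.2 yaw -2.9919
```

```bash
python3 - <<'E'
from h import *
plan(np.r_[.5582,.2081,.10],np.pi+.2387)
E
```

```text
turn [-0.0042  0.0091 -0.0891] rows>=0.7 shift cm [-11.35  35.64   6.55] rows>=9.3 yaw -2.9919
```

Request:
jog_arm([
  [0, 0.009, -0.089, 0, 0, 0, 0.45],
  [0, 0, 0, -1.1, 3.56, 0, 0.45],
  [0, 0, 0, -1.1, 3.56, 0, 0.45],
  [0, 0, 0, -1.1, 3.56, 0, 0.45],
  [0, 0, 0, -1.1, 3.56, 0, 0.45],
  [0, 0, 0, -1.1, 3.56, 0, 0.45],
  [0, 0, 0, -1.1, 3.56, 0, 0.45],
  [0, 0, 0, -1.1, 3.56, 0, 0.45],
  [0, 0, 0, -1.15, 3.56, 1, 0.45],
  [0, 0, 0, -1.2, 3.56, 2.5, 0.45],
  [0, 0, 0, -1.3, 3.6, 3.0, 0.45],
  [0, 0, 0, 0, 0, 0, 0.45],
])

```text
t: 14.0
tool_pos: [0.5512, 0.204, 0.0956]
tool_rot: [0.38, -3.103, 0.002]
contact_force: [-1.2, -0.7, -0.8]
opening: 0.0384
```

```bash
cat >> h.py <<'E'
def wr_bolt(a,b,row0,row1,save=None):
    """bright shank seen by wrist camera between rows; prints axis line offset at given rows"""
    o=ctrl.get_obs(); im,d=vision.get_image("wrist")
    if save: np.savez(save+".npz",im=im,d=d,p=o["tool_pos"],r=o["tool_rot"])
    for v in range(row0,row1,15):
        u=np.nonzero(im[v,a:b].min(-1)>115)[0]+a
        if len(u): 
            W=wr_world(u.mean(),v,o["tool_pos"],o["tool_rot"],z=.016)
            print(v,u.min(),u.max(),(R.from_rotvec(o["tool_rot"]).inv().apply(W-o["tool_pos"])*1000).round(1))
E
python3 - <<'E'
from h import *
wr_bolt(225,335,100,230,"w6")
plan(np.r_[.5582,.2081,.034],np.pi+.2387)
E
```

```text
145 270 301 [52.9  3.1 80.4]
160 273 294 [43.5  1.6 80.3]
175 273 294 [34.   1.6 80.1]
190 273 294 [24.3  1.6 80. ]
205 273 293 [14.4  1.4 79.8]
220 273 293 [ 4.3  1.4 79.7]
turn [-0.0009 -0.0138  0.0041] rows>=0.1 shift cm [-0.74  0.45  6.36] rows>=1.6 yaw -2.8988
```

Request:
jog_arm([
  [0, 0, 0, 0, 0, 1.5, 0.45],
  [0, 0, 0, 0, 0, 1.5, 0.45],
  [0, 0, 0, 0, 0, 0, 0.45],
  [0, 0, 0, 0, 0, 0, 0.45],
])

```text
t: 14.38
tool_pos: [0.5551, 0.1992, 0.0724]
tool_rot: [0.372, -3.114, 0.003]
contact_force: [0.2, -0.0, 0.3]
opening: 0.0386
```

```bash
python3 - <<'E'
from h import *
wr_bolt(225,335,100,230,"w6")
plan(np.r_[.5582,.2081,.034],np.pi+.2387)
E
```

```text
145 278 314 [55.4  8.4 56.8]
160 281 306 [47.   6.9 56.7]
175 282 306 [38.6  7.2 56.7]
190 282 305 [30.1  7.  56.6]
205 282 305 [21.3  7.1 56.6]
220 282 305 [12.3  7.2 56.5]
turn [-0.0014 -0.0039 -0.001 ] rows>=0.0 shift cm [-0.42  0.78  3.96] rows>=1.0 yaw -2.9039
```

Request:
jog_arm([
  [0, 0, 0, -0.2, 0.72, 0, 0.45],
  [0, 0, 0, 0, 0, 1.4, 0.45],
  [0, 0, 0, 0, 0, 1.4, 0.45],
  [0, 0, 0, 0, 0, 1.1, 0.45],
  [0, 0, 0, 0, 0, 0, 0.45],
  [0, 0, 0, 0, 0, 0, 0.0],
  [0, 0, 0, 0, 0, 0, 0.0],
  [0, 0, 0, 0, 0, 0, 0.0],
  [0, 0, 0, 0, 0, 0, 0.0],
  [0, 0, 0, 0, 0, 0, 0.0],
  [0, 0, 0, 0, 0, 0, 0.0],
])

```text
t: 15.35
tool_pos: [0.5561, 0.2077, 0.0345]
tool_rot: [0.374, -3.116, 0.002]
contact_force: [0.4, 0.5, -1.9]
opening: 0.0111
```

Request:
jog_arm([
  [0, 0, 0, 0, 0, -0.5, 0.0],
  [0, 0, 0, 0, 0, -1.5, 0.0],
  [0, 0, 0, 0, 0, -3, 0.0],
  [0, 0, 0, 0, 0, -3, 0.0],
  [0, 0, 0, 0, 0, -3, 0.0],
  [0, 0, 0, 0, 0, -2, 0.0],
  [0, 0, 0, 0, 0, 0, 0.0],
  [0, 0, 0, 0, 0, 0, 0.0],
])

```text
t: 16.02
tool_pos: [0.5574, 0.2082, 0.1663]
tool_rot: [-0.374, 3.119, -0.002]
contact_force: [0.4, -0.9, -1.2]
opening: 0.0112
```

```bash
python3 - <<'E'
from h import *
o=ctrl.get_obs(); im,d=vision.get_image("wrist"); np.savez("w7.npz",im=im,d=d,p=o["tool_pos"],r=o["tool_rot"])
print(o["opening"],im[145:172:1,280].min(-1))
held("w7.npz",range(166,205,4),280,156)
plan(np.r_[rack(-16.5,-80),.15],np.pi+TH)
E
```

```text
0.011199804957730247 [ 99 100  98 100 101 102 101 104 102 103 104 102 103 101 102 101 101  99
  96  94  94 109 151 178 177 178 177]
top z at x=0 0.0184 axis 0.0254 slope -0.1790 | y -0.0005 slope -0.0011 | under-head x 0.0559
turn [-0.0014 -0.0037  0.0907] rows>=0.8 shift cm [  7.96 -32.2    1.4 ] rows>=8.1 yaw -2.9029
```

```bash
python3 - <<'E'
from h import *
held("w7.npz",range(174,206,3),280,167)
held("w2.npz",range(174,206,3),280,156)
im=np.load("w7.npz")["im"]; a=im[90:390,180:460,::-1]
cv2.imwrite("pics/w7.png",cv2.resize(a,(560,600)))
E
```

```text
top z at x=0 0.0137 axis 0.0207 slope -0.0642 | y -0.0005 slope -0.0009 | under-head x 0.0511
top z at x=0 0.0140 axis 0.0210 slope -0.0594 | y -0.0005 slope -0.0003 | under-head x 0.0556
```

View pics/w7.png

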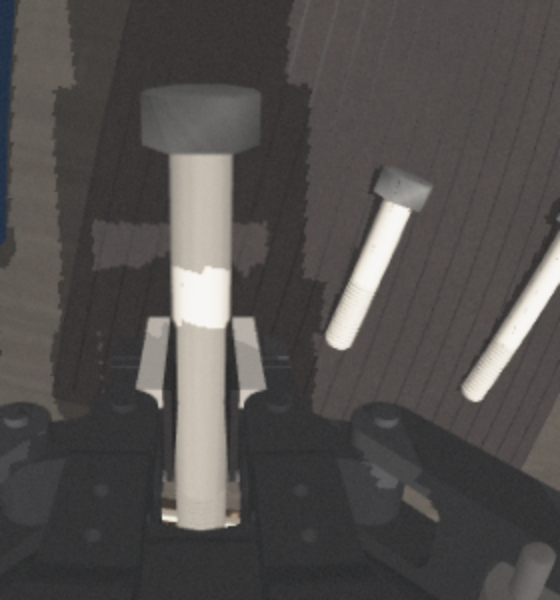

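The second long bolt is held straight, with its head underside at row 167 of the full image. Now over to place_long_a.

Request:
jog_arm([
  [0, 0, 0.0907, 0, 0, 0, 0.0],
  [0, 0, 0, 0.9, -3.5, 0, 0.0],
  [0, 0, 0, 0.9, -3.5, 0, 0.0],
  [0, 0, 0, 0.9, -3.5, 0, 0.0],
  [0, 0, 0, 0.9, -3.5, 0, 0.0],
  [0, 0, 0, 0.9, -3.5, 0, 0.0],
  [0, 0, 0, 0.9, -3.5, 0, 0.0],
  [0, 0, 0, 0.9, -3.5, 0, 0.0],
  [0, 0, 0, 0.9, -3.5, 0.7, 0.0],
  [0, 0, 0, 0.75, -2.8, 0.7, 0.0],
  [0, 0, 0, 0.4, -1.4, 2.0, 0.0],
  [0, 0, 0, 0, 0, 2.0, 0.0],
])

```text
t: 17.07
tool_pos: [0.5204, -0.1258, 0.1096]
tool_rot: [0.226, -3.129, 0.004]
contact_force: [-0.1, 0.3, 0.7]
opening: -0.0001
```

Request:
jog_arm([
  [0, 0, 0, 0, 0, 0, 0.0],
  [0, 0, 0, 0, 0, 0, 0.0],
  [0, 0, 0, 0, 0, 0, 0.0],
  [0, 0, 0, 0, 0, 0, 0.0],
])

```text
t: 17.4
tool_pos: [0.5218, -0.1226, 0.1121]
tool_rot: [0.234, -3.131, 0.004]
contact_force: [1.4, -0.4, 0.1]
opening: 0.0001
```

```bash
python3 - <<'E'
from h import *
print(ctrl.get_obs()["opening"]); plan(np.r_[rack(-20.4,-80),.0755],np.pi+TH)
E
```

```text
0.0001072203660525477
turn [-0.0022 -0.0022  0.001 ] rows>=0.0 shift cm [ 0.09 -0.02  3.66] rows>=0.9 yaw -2.9926
```

The bolt was lost: the opening reads 0, so this was the grip slip. I need to find it.

Request:
jog_arm([
  [0, 0, 0, 0, 0, -3, 0.3],
  [0, 0, 0, 0, 0, -3, 0.3],
  [0, 0, 0, 0, 0, -3, 0.3],
  [0, 0, 0, 3, 0, -1, 0.3],
  [0, 0, 0, 3, 0, 0, 0.3],
  [0, 0, 0, 2, 0, 0, 0.3],
  [0, 0, 0, 0, 0, 0, 0.3],
])

```text
t: 17.98
tool_pos: [0.4408, -0.1345, 0.213]
tool_rot: [0.232, -3.132, 0.006]
contact_force: [-1.1, 0.3, 0.0]
opening: 0.0256
```

```bash
python3 - <<'E'
from h import *
o=ctrl.get_obs(); print(o["tool_pos"])
im2,d2=vision.get_image("top"); np.savez("top3.npz",im=im2,d=d2)
im,d=vision.get_image("wrist"); np.savez("w8.npz",im=im,d=d,p=o["tool_pos"],r=o["tool_rot"])
a=cv2.resize(im2[150:302,163:433,::-1],(800,450),interpolation=cv2.INTER_CUBIC); cv2.imwrite("pics/s1.png",a)
for A,B,a,L in bolts(im2): print(A.round(4),B.round(4),round(float(a),4),round(float(L),4))
E
```

```text
[ 0.44075723 -0.13445835  0.21297935]
[0.6174 0.3643] [0.5093 0.3876] -0.2123 0.1106
[0.603  0.2836] [0.5186 0.2911] -0.0877 0.0847
```

View pics/s1.png

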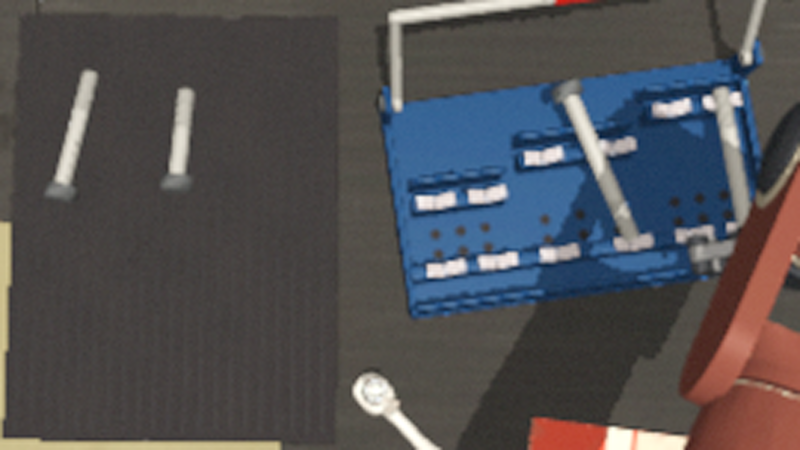

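The bolt fell into the rack turned end for end. In the crop its head is at (568,92) at the rear and its tip at (632,240) near a medium front rest. Bolt 1 still lies from (722,95) to (740,220). I'll read height profiles from the top depth.

```bash
python3 - <<'E'
from h import *
f=np.load("top3.npz"); P=cloud("top",f["im"],f["d"]); im=f["im"].astype(int)
def inv(p): 
    c,s=np.cos(TH),np.sin(TH); d=(p[:2]+[.0016,.0017]-T0)*1000; return np.array([c*d[0]+s*d[1],-s*d[0]+c*d[1]])
for a,b in (((568,92),(634,244)),((722,95),(741,222))):
    a=np.array(a)/2.96+[163,150]; b=np.array(b)/2.96+[163,150]
    for s in np.linspace(0,1,11):
        q=a+(b-a)*s; v=int(round(q[1])); u0=int(round(q[0])); rng=range(u0-3,u0+4)
        k=max(rng,key=lambda u:P[v,u,2] if im[v,u].min()>60 else -1)
        z=np.median([P[v,u,2] for u in rng if P[v,u,2]>P[v,k,2]-.004]); uc=np.mean([u for u in rng if P[v,u,2]>P[v,k,2]-.006])
        w=ray_top(uc,v,z); print(v,round(uc,1),"rack",inv(w).round(1),"z",round(z*1000,1))
    print()
E
```

```text
181 354.0 rack [62.1  6.9] z 77.0
186 356.5 rack [51.1  1.3] z 68.1
191 359.0 rack [38.3 -2.7] z 67.8
196 361.0 rack [25.6 -5.3] z 68.1
202 363.8 rack [10.4 -9.6] z 67.6
207 365.5 rack [ -1.9 -11.8] z 66.5
212 367.5 rack [-14.4 -14.6] z 65.8
217 369.0 rack [-26.8 -16.1] z 66.1
222 372.5 rack [-39.2 -23.2] z 61.9
227 374.0 rack [-51.7 -24.2] z 63.8
232 379.0 rack [-64.2 -35.7] z 55.8

182 406.5 rack [  45.2 -120.1] z 64.9
186 407.0 rack [  36.5 -121.2] z 59.0
191 408.0 rack [  23.7 -120.8] z 60.8
195 408.5 rack [  13.4 -119.3] z 63.7
199 409.0 rack [   3.7 -118.9] z 63.1
204 407.0 rack [-207.   255.2] z 1335.8
208 410.5 rack [ -18.  -119.1] z 61.2
212 412.7 rack [ -28.7 -121.5] z 64.2
216 412.5 rack [ -37.5 -120.7] z 59.6
221 415.5 rack [-97.4 -11.4] z 442.3
225 415.0 rack [-105.1   -6.3] z 452.5
```

```bash
python3 - <<'E'
from h import *
plan(np.r_[rack(-6,-13.5),.14],np.pi+TH+.256)
E
```

```text
turn [-0.0032 -0.001  -0.2559] rows>=2.1 shift cm [-10.73   4.05   7.28] rows>=3.3 yaw -2.9935
```

Request:
jog_arm([
  [0, 0, -0.0853, 0, 0, 0, 0.45],
  [0, 0, -0.0853, 0, 0, 0, 0.45],
  [0, 0, -0.0853, 0, 0, 0, 0.45],
  [0, 0, 0, -2.7, 1.0, 1.8, 0.45],
  [0, 0, 0, -2.7, 1.0, 1.8, 0.45],
  [0, 0, 0, -2.7, 1.0, 1.8, 0.45],
  [0, 0, 0, -2.63, 1.05, 1.8, 0.45],
  [0, 0, 0, 0, 0, 0, 0.45],
  [0, 0, 0, 0, 0, 0, 0.45],
  [0, 0, 0, 0, 0, 0, 0.45],
])

```text
t: 18.92
tool_pos: [0.5256, -0.0551, 0.1394]
tool_rot: [0.631, -3.074, 0.003]
contact_force: [0.1, 0.6, 0.3]
opening: 0.0386
```

```bash
python3 - <<'E'
from h import *
o=ctrl.get_obs(); print(o["tool_pos"])
im,d=vision.get_image("wrist"); np.savez("w9.npz",im=im,d=d,p=o["tool_pos"],r=o["tool_rot"])
cv2.imwrite("pics/w9.png",cv2.resize(im[60:360,140:420,::-1],(560,600),interpolation=cv2.INTER_CUBIC))
plan(np.r_[rack(-6,-13.5),.14],np.pi+TH+.256)
E
```

```text
[ 0.52559156 -0.05507203  0.13942382]
turn [-0.0018 -0.0026  0.0001] rows>=0.0 shift cm [-0.01  0.05  0.  ] rows>=0.0 yaw -2.7375
```

View pics/w9.png

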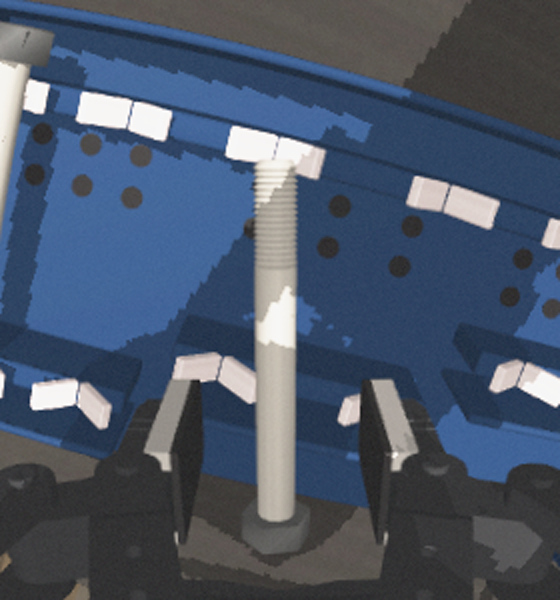

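The crop shows the bolt tip-up at (275,165) and its head at (276,530), centred between the pads at 203 and 360. Descending to grip it.

Request:
jog_arm([
  [0, 0, 0, 0, 0, 2.5, 0.45],
  [0, 0, 0, 0, 0, 2.0, 0.45],
  [0, 0, 0, 0, 0, 1.2, 0.45],
  [0, 0, 0, 0, 0, 0.7, 0.45],
  [0, 0, 0, 0, 0, 0, 0.45],
  [0, 0, 0, 0, 0, 0, 0.0],
  [0, 0, 0, 0, 0, 0, 0.0],
  [0, 0, 0, 0, 0, 0, 0.0],
  [0, 0, 0, 0, 0, 0, 0.0],
  [0, 0, 0, 0, 0, 0, 0.0],
  [0, 0, 0, 0, 0, 0, 0.0],
], grip_force=90)

```text
t: 19.88
tool_pos: [0.5261, -0.0561, 0.0768]
tool_rot: [0.63, -3.077, 0.006]
contact_force: [-0.7, -2.9, 6.3]
opening: 0.0101
```

Request:
jog_arm([
  [0, 0, 0, 0, 0, -0.5, 0.0],
  [0, 0, 0, 0, 0, -1.5, 0.0],
  [0, 0, 0, 0, 0, -2, 0.0],
  [0, 0, 0, 0, 0, -2, 0.0],
  [0, 0, 0, 0, 0, -3, 0.0],
  [0, 0, 0, 0, 0, -3, 0.0],
  [0, 0, 0, 0, 0, -2, 0.0],
  [0, 0, 0, 0, 0, 0, 0.0],
  [0, 0, 0, 0, 0, 0, 0.0],
])

```text
t: 20.63
tool_pos: [0.5253, -0.0549, 0.2156]
tool_rot: [0.63, -3.076, 0.002]
contact_force: [-0.5, 0.7, -2.1]
opening: 0.0101
```

```bash
python3 - <<'E'
from h import *
o=ctrl.get_obs(); im,d=vision.get_image("wrist"); np.savez("w10.npz",im=im,d=d,p=o["tool_pos"],r=o["tool_rot"])
print(o["opening"],o["tool_pos"],o["q"][5]);print(im[60:190:4,280].min(-1))
held("w10.npz",range(165,205,3),280,150)
plan(np.r_[rack(-60,-60),.24],TH)
E
```

```text
0.010149195378683104 [ 0.52529483 -0.05485305  0.21559457] -2.2185345054589196
[ 79  79  79  81  79  82  83  81  85  65  48  45  60  75  75  73 196 246
 246 103  46  75  72 126 175 146 159 165 169 170 160 152 151]
top z at x=0 0.0117 axis 0.0187 slope 0.0507 | y -0.0004 slope -0.0010 | under-head x 0.0577
turn [ 7.6000e-03  5.0000e-04 -2.8855e+00] rows>=24.0 shift cm [-5.29  4.7  -2.63] rows>=1.8 yaw -2.7375
```

Request:
jog_arm([
  [0, 0, 0, 2, 0, -1, 0.0],
  [0, 0, 0, 2, 0, -1, 0.0],
  [0, 0, 0.08, 0, 0, 0, 0.0],
  [0, 0, 0.117, 0, 0, 0, 0.0],
  [0, 0, 0.117, 0, 0, 0, 0.0],
  [0, 0, 0.117, 0, 0, 0, 0.0],
  [0, 0, 0.117, 0, 0, 0, 0.0],
  [0, 0, 0.117, 0, 0, 0, 0.0],
  [0, 0, 0.117, 0, 0, 0, 0.0],
  [0, 0, 0.117, 0, 0, 0, 0.0],
  [0, 0, 0.117, 0, 0, 0, 0.0],
  [0, 0, 0.117, 0, 0, 0, 0.0],
])

```text
t: 21.68
tool_pos: [0.4869, -0.0702, 0.2317]
tool_rot: [-1.126, -2.924, 0.005]
contact_force: [-0.1, 0.7, -1.0]
opening: 0.0105
```

Request:
jog_arm([
  [0, 0, 0.117, 0, 0, 0, 0.0],
  [0, 0, 0.117, 0, 0, 0, 0.0],
  [0, 0, 0.117, 0, 0, 0, 0.0],
  [0, 0, 0.117, 0, 0, 0, 0.0],
  [0, 0, 0.117, 0, 0, 0, 0.0],
  [0, 0, 0.117, 0, 0, 0, 0.0],
  [0, 0, 0.117, 0, 0, 0, 0.0],
  [0, 0, 0.117, 0, 0, 0, 0.0],
  [0, 0, 0.117, 0, 0, 0, 0.0],
  [0, 0, 0.117, 0, 0, 0, 0.0],
  [0, 0, 0.117, 0, 0, 0, 0.0],
  [0, 0, 0.117, 0, 0, 0, 0.0],
])

```text
t: 22.68
tool_pos: [0.4869, -0.0702, 0.2317]
tool_rot: [-2.751, -1.508, 0.012]
contact_force: [0.2, 0.6, -2.0]
opening: 0.0101
```

Request:
jog_arm([
  [0, 0, 0.117, 0, 0, 0, 0.0],
  [0, 0, 0.117, 0, 0, 0, 0.0],
  [0, 0, 0.117, 0, 0, 0, 0.0],
  [0, 0, 0.117, 0, 0, 0, 0.0],
  [0, 0, 0.117, 0, 0, 0, 0.0],
  [0, 0, 0.117, 0, 0, 0, 0.0],
  [0, 0, 0.117, 0, 0, 0, 0.0],
  [0, 0, 0.08, 0, 0, 0, 0.0],
  [0, 0, 0, 0, 0, 0, 0.0],
  [0, 0, 0, 0, 0, 0, 0.0],
])

```text
t: 23.52
tool_pos: [0.4873, -0.0704, 0.2326]
tool_rot: [3.137, 0.175, -0.011]
contact_force: [0.4, 0.0, -1.3]
opening: 0.0102
```

```bash
python3 - <<'E'
from h import *
o=ctrl.get_obs(); im,d=vision.get_image("wrist"); np.savez("w11.npz",im=im,d=d,p=o["tool_pos"],r=o["tool_rot"])
print(o["opening"],o["tool_pos"],o["q"][5]);print(im[140:170:2,280].min(-1))
held("w11.npz",range(165,205,3),280,151)
plan(np.r_[rack(-4.5,-80),.15],TH)
E
```

```text
0.01020777412412766 [ 0.48734592 -0.07039356  0.23264145] 1.16605844224504
[ 49  51  47  48  53  45 129 174 175 175 149 172 160 162 165]
top z at x=0 0.0122 axis 0.0192 slope 0.0410 | y 0.0005 slope 0.0007 | under-head x 0.0561
turn [ 0.      0.0064 -0.0365] rows>=0.3 shift cm [4.13 5.68 8.31] rows>=2.7 yaw 0.1115
```

Request:
jog_arm([
  [0, 0.006, -0.0365, 0, 0, 0, 0.0],
  [0, 0, 0, 1.4, 1.9, 1.5, 0.0],
  [0, 0, 0, 1.4, 1.9, 1.5, 0.0],
  [0, 0, 0, 1.4, 1.9, 1.5, 0.0],
  [0, 0, 0, 0, 0, 3.0, 0.0],
  [0, 0, 0, 0, 0, 2.0, 0.0],
  [0, 0, 0, 0, 0, 2.0, 0.0],
  [0, 0, 0, 0, 0, 1.0, 0.0],
  [0, 0, 0, 0, 0, 0, 0.0],
  [0, 0, 0, 0, 0, 0, 0.0],
  [0, 0, 0, 0, 0, 0, 0.0],
  [0, 0, 0, 0, 0, 0, 0.0],
])

```text
t: 24.57
tool_pos: [0.5398, -0.1216, 0.1123]
tool_rot: [3.13, 0.23, 0.009]
contact_force: [-0.5, -0.7, -2.1]
opening: 0.01
```

```bash
python3 - <<'E'
from h import *
print(ctrl.get_obs()["opening"]); plan(np.r_[rack(-4,-80),.0755],TH)
E
```

```text
0.009978858712007488
turn [ 0.0032 -0.0055 -0.0016] rows>=0.1 shift cm [-0.23 -0.15  3.68] rows>=0.9 yaw 0.1464
```

Request:
jog_arm([
  [0, 0, 0, -0.2, -0.15, 1.0, 0.0],
  [0, 0, 0, 0, 0, 1.0, 0.0],
  [0, 0, 0, 0, 0, 0.8, 0.0],
  [0, 0, 0, 0, 0, 0.6, 0.0],
  [0, 0, 0, 0, 0, 0.2, 0.0],
  [0, 0, 0, 0, 0, 0, 0.0],
  [0, 0, 0, 0, 0, 0, 0.0],
  [0, 0, 0, 0, 0, 0, 0.0],
])

```text
t: 25.23
tool_pos: [0.5366, -0.1205, 0.0746]
tool_rot: [3.131, 0.229, 0.005]
contact_force: [-2.6, -2.2, 2.2]
opening: 0.0101
```

```bash
python3 - <<'E'
from h import *
o=ctrl.get_obs(); im,d=vision.get_image("wrist")
cv2.imwrite("pics/w12.png",cv2.resize(im[60:360,140:420,::-1],(560,600),interpolation=cv2.INTER_CUBIC))
print(o["opening"],o["contact_force"]); plan(np.r_[rack(-4,-80),.0745],TH)
E
```

```text
0.01014317894097895 [-2.61486121 -2.22047048  2.21826143]
turn [ 0.0024 -0.0028 -0.0021] rows>=0.0 shift cm [0.06 0.01 0.01] rows>=0.0 yaw 0.1459
```

View pics/w12.png

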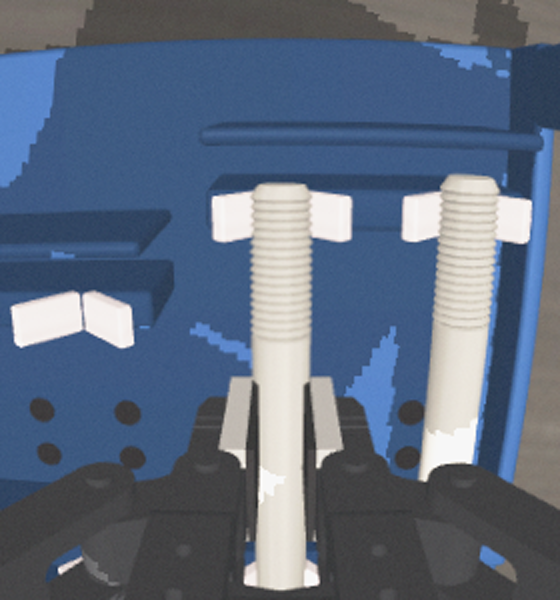

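The bolt sits over both Vs, with its tip at (280,185) against the neighbour's at (470,178). I'll nudge it 2 mm to the rear and release.

Request:
jog_arm([
  [0, 0, 0, 0.2, 0, 0, 0.0],
  [0, 0, 0, 0, 0, 0.1, 0.0],
  [0, 0, 0, 0, 0, 0, 0.0],
  [0, 0, 0, 0, 0, 0, 0.3],
  [0, 0, 0, 0, 0, 0, 0.3],
  [0, 0, 0, 0, 0, 0, 0.3],
  [0, 0, 0, 0, 0, -1.0, 0.3],
  [0, 0, 0, 0, 0, -2.0, 0.3],
  [0, 0, 0, 0, 0, -3.0, 0.3],
  [0, 0, 0, 0, 0, -3.0, 0.3],
  [0, 0, 0, 0, 0, -2.0, 0.3],
  [0, 0, 0, 0, 0, 0, 0.3],
])

```text
t: 26.28
tool_pos: [0.5412, -0.1204, 0.1902]
tool_rot: [3.128, 0.229, 0.02]
contact_force: [0.4, 0.1, 0.1]
opening: 0.0253
```

```bash
python3 - <<'E'
from h import *
o=ctrl.get_obs(); print(o["tool_pos"])
im,d=vision.get_image("wrist"); np.savez("w13.npz",im=im,d=d,p=o["tool_pos"],r=o["tool_rot"])
im2,d2=vision.get_image("top"); np.savez("top4.npz",im=im2,d=d2)
for A,B,a,L in bolts(im2): print(A.round(4),B.round(4),round(float(a),4),round(float(L),4))
# wrist depth heights along the shanks
H=vision.calibration("wrist")["hand_eye"]
for u in (278,):
  for v in range(140,240,12):
    if d[v,u]>0:
        w=wr_world(u,v,o["tool_pos"],o["tool_rot"],depth=d[v,u]); dd=(w[:2]-T0)*1000; c,s=np.cos(TH),np.sin(TH)
        print(v,im[v,u],"rack",round(c*dd[0]+s*dd[1],1),round(-s*dd[0]+c*dd[1],1),"z",round(w[2]*1000,1))
E
```

```text
[ 0.54120316 -0.120439    0.19022896]
[0.6174 0.3642] [0.5093 0.3877] -0.2139 0.1106
[0.603  0.2838] [0.5186 0.2907] -0.0816 0.0847
140 [188 182 171] rack 51.8 -80.5 z 59.7
152 [177 170 157] rack 42.7 -80.5 z 62.9
164 [176 169 157] rack 33.1 -80.4 z 60.8
176 [168 161 151] rack 23.7 -80.4 z 61.6
188 [191 183 171] rack 14.3 -80.4 z 62.4
200 [241 236 228] rack 4.5 -80.3 z 62.4
212 [190 184 172] rack -5.8 -80.3 z 61.1
224 [190 183 171] rack -16.2 -80.3 z 60.7
236 [190 183 171] rack -26.6 -80.2 z 61.0
```

Both long bolts are seated, with the shank tops level at about 62 mm. Next is the medium bolt, gripped with the tool x-axis towards its tip so no half turn is needed.

```bash
python3 - <<'E'
from h import *
plan(np.r_[.5604,.3786,.10],-.2135)
E
```

```text
turn [ 0.0017 -0.0053  0.3597] rows>=3.0 shift cm [ -8.44 -49.15   8.48] rows>=12.3 yaw 0.1462
```

Request:
jog_arm([
  [0, 0, 0.12, 0, 0, -0.5, 0.45],
  [0, 0, 0.12, 0, 0, -0.5, 0.45],
  [0, 0, 0.12, 0, 0, 0, 0.45],
  [0, 0, 0, -0.65, -3.8, 0, 0.45],
  [0, 0, 0, -0.65, -3.8, 0, 0.45],
  [0, 0, 0, -0.65, -3.8, 0, 0.45],
  [0, 0, 0, -0.65, -3.8, 0, 0.45],
  [0, 0, 0, -0.65, -3.8, 0, 0.45],
  [0, 0, 0, -0.65, -3.8, 0, 0.45],
  [0, 0, 0, -0.65, -3.8, 0, 0.45],
  [0, 0, 0, -0.65, -3.8, 0, 0.45],
  [0, 0, 0, -0.65, -3.8, 0, 0.45],
])

```text
t: 27.38
tool_pos: [0.5521, 0.2287, 0.1905]
tool_rot: [3.121, -0.335, -0.001]
contact_force: [-0.4, -0.1, 0.4]
opening: 0.0385
```

Request:
jog_arm([
  [0, 0, 0, -0.65, -3.8, 1.0, 0.45],
  [0, 0, 0, -0.65, -3.8, 1.5, 0.45],
  [0, 0, 0, -0.65, -3.8, 2.0, 0.45],
  [0, 0, 0, -0.6, -3.5, 2.5, 0.45],
  [0, 0, 0, 0, 0, 2.5, 0.45],
  [0, 0, 0, 0, 0, 0, 0.45],
  [0, 0, 0, 0, 0, 0, 0.45],
  [0, 0, 0, 0, 0, 0, 0.45],
  [0, 0, 0, 0, 0, 0, 0.45],
])

```text
t: 28.13
tool_pos: [0.5615, 0.3743, 0.1015]
tool_rot: [-3.123, 0.338, -0.008]
contact_force: [0.9, 0.4, 0.4]
opening: 0.0382
```

```bash
python3 - <<'E'
from h import *
wr_bolt(225,335,130,235,"w14")
plan(np.r_[.5604,.3786,.034],-.2135)
E
```

```text
130 326 328 [61.3 30.5 85.8]
145 264 332 [51.3  1.4 85.8]
160 264 283 [41.7 -3.4 85.7]
175 264 284 [31.9 -3.1 85.7]
190 264 285 [21.9 -2.8 85.6]
205 265 285 [11.7 -2.6 85.6]
220 265 290 [ 1.3 -1.8 85.5]
turn [-0.0015 -0.0055 -0.0019] rows>=0.1 shift cm [-0.22 -0.38  6.79] rows>=1.7 yaw -0.2154
```

Request:
jog_arm([
  [0, 0, 0, -0.22, -0.35, 2.0, 0.45],
  [0, 0, 0, 0, 0, 2.0, 0.45],
  [0, 0, 0, 0, 0, 1.6, 0.45],
  [0, 0, 0, 0, 0, 1.1, 0.45],
  [0, 0, 0, 0, 0, 0, 0.45],
  [0, 0, 0, 0, 0, 0, 0.0],
  [0, 0, 0, 0, 0, 0, 0.0],
  [0, 0, 0, 0, 0, 0, 0.0],
  [0, 0, 0, 0, 0, 0, 0.0],
  [0, 0, 0, 0, 0, 0, 0.0],
  [0, 0, 0, 0, 0, 0, 0.0],
], grip_force=90)

```text
t: 29.1
tool_pos: [0.5603, 0.379, 0.0341]
tool_rot: [-3.123, 0.335, -0.008]
contact_force: [-0.0, -1.1, 5.0]
opening: 0.0103
```

Request:
jog_arm([
  [0, 0, 0, 0, 0, -0.5, 0.0],
  [0, 0, 0, 0, 0, -1.5, 0.0],
  [0, 0, 0, 0, 0, -3, 0.0],
  [0, 0, 0, 0, 0, -3, 0.0],
  [0, 0, 0, 0, 0, -3, 0.0],
  [0, 0, 0, 0, 0, -3, 0.0],
  [0, 0, 0, 0, 0, 0, 0.0],
  [0, 0, 0, 0, 0, 0, 0.0],
])

```text
t: 29.77
tool_pos: [0.5601, 0.3797, 0.1764]
tool_rot: [-3.121, 0.335, -0.012]
contact_force: [-0.5, 0.3, -0.8]
opening: 0.0101
```

```bash
python3 - <<'E'
from h import *
o=ctrl.get_obs(); im,d=vision.get_image("wrist"); np.savez("w15.npz",im=im,d=d,p=o["tool_pos"],r=o["tool_rot"])
print(o["opening"],o["tool_pos"],o["q"][5]);print(im[130:200:2,280].min(-1))
for r in (150,155,160,165): held("w15.npz",range(172,206,3),280,r)
plan(np.r_[rack(-30,30),.17],TH)
E
```

```text
0.010132915225505659 [0.56010391 0.37966763 0.17638839] 2.2718597535899137
[ 53  54  56  55  52  57 159 186 185 181 152 179 149 180 172 164 176 154
 179 160 171 169 164 178 153 181 161 175 170 165 181 156 182 164 179]
top z at x=0 0.0131 axis 0.0201 slope 0.0274 | y 0.0007 slope 0.0006 | under-head x 0.0567
top z at x=0 0.0131 axis 0.0201 slope 0.0274 | y 0.0007 slope 0.0006 | under-head x 0.0546
top z at x=0 0.0131 axis 0.0201 slope 0.0274 | y 0.0007 slope 0.0006 | under-head x 0.0525
top z at x=0 0.0131 axis 0.0201 slope 0.0274 | y 0.0007 slope 0.0006 | under-head x 0.0503
turn [ 0.0005 -0.0038 -0.3619] rows>=3.0 shift cm [-12.1   38.08   0.34] rows>=9.7 yaw -0.2139
```

Request:
jog_arm([
  [0, 0, -0.12, 0, 0, 0, 0.0],
  [0, 0, -0.12, 0, 0, 0, 0.0],
  [0, 0, -0.12, 0, 0, 0, 0.0],
  [0, 0, 0, -1.1, 3.46, 0, 0.0],
  [0, 0, 0, -1.1, 3.46, 0, 0.0],
  [0, 0, 0, -1.1, 3.46, 0, 0.0],
  [0, 0, 0, -1.1, 3.46, 0, 0.0],
  [0, 0, 0, -1.1, 3.46, 0, 0.0],
  [0, 0, 0, -1.1, 3.46, 0, 0.0],
  [0, 0, 0, -1.1, 3.46, 0, 0.0],
  [0, 0, 0, -1.1, 3.46, 0, 0.0],
  [0, 0, 0, -1.1, 3.46, 0, 0.0],
])

```text
t: 30.82
tool_pos: [0.5039, 0.0549, 0.1701]
tool_rot: [3.132, 0.23, -0.003]
contact_force: [0.8, -1.1, -2.5]
opening: 0.0101
```

Request:
jog_arm([
  [0, 0, 0, -1.1, 3.46, 0, 0.0],
  [0, 0, 0, -1.2, 3.46, 0, 0.0],
  [0, 0, 0, 0, 0, 2.0, 0.0],
  [0, 0, 0, 0, 0, 2.5, 0.0],
  [0, 0, 0, 0, 0, 2.0, 0.0],
  [0, 0, 0, 0, 0, 0, 0.0],
  [0, 0, 0, 0, 0, 0, 0.0],
  [0, 0, 0, 0, 0, 0, 0.0],
  [0, 0, 0, 0, 0, 0, 0.0],
])

```text
t: 31.57
tool_pos: [0.4945, -0.0155, 0.1091]
tool_rot: [3.131, 0.23, 0.007]
contact_force: [0.8, -0.3, -2.0]
opening: 0.0102
```

```bash
python3 - <<'E'
from h import *
print(ctrl.get_obs()["opening"]); plan(np.r_[rack(-31,30),.0755],TH)
E
```

```text
0.010228386051658354
turn [ 0.0023 -0.0044 -0.0015] rows>=0.0 shift cm [-0.03  0.02  3.36] rows>=0.8 yaw 0.1465
```

Request:
jog_arm([
  [0, 0, 0, 0, 0, 1.0, 0.0],
  [0, 0, 0, 0, 0, 1.0, 0.0],
  [0, 0, 0, 0, 0, 0.8, 0.0],
  [0, 0, 0, 0, 0, 0.5, 0.0],
  [0, 0, 0, 0, 0, 0.1, 0.0],
  [0, 0, 0, 0, 0, 0, 0.0],
  [0, 0, 0, 0, 0, 0, 0.0],
  [0, 0, 0, 0, 0, 0, 0.0],
])

```text
t: 32.23
tool_pos: [0.4936, -0.0159, 0.074]
tool_rot: [3.131, 0.229, 0.003]
contact_force: [-4.9, -1.9, 4.0]
opening: 0.0099
```

```bash
python3 - <<'E'
from h import *
o=ctrl.get_obs(); im,d=vision.get_image("wrist")
cv2.imwrite("pics/w16.png",cv2.resize(im[60:360,140:420,::-1],(560,600),interpolation=cv2.INTER_CUBIC))
print(o["opening"],o["contact_force"]); plan(np.r_[rack(-31,30),.0745],TH)
E
```

```text
0.009896024240638781 [-4.94042522 -1.90031367  3.96179308]
turn [ 0.0022 -0.0015 -0.002 ] rows>=0.0 shift cm [ 0.08 -0.01 -0.05] rows>=0.0 yaw 0.146
```

View pics/w16.png

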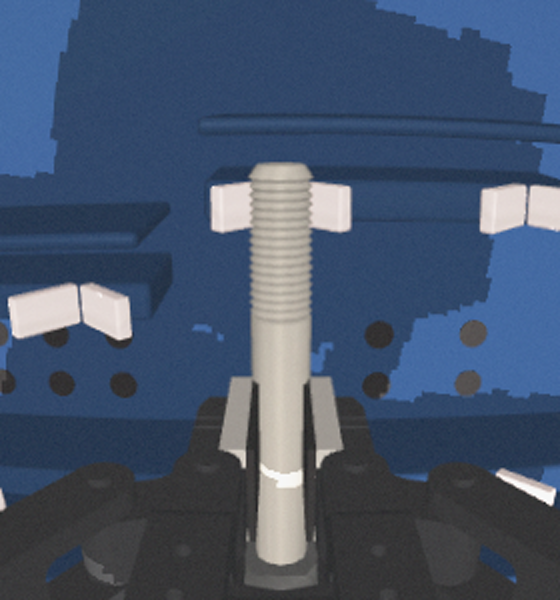

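The crop shows the medium bolt in its rear V at (280,205). Its tip at (280,165) is short of the stop at row 125, with the head in front. Releasing.

Request:
jog_arm([
  [0, 0, 0, 0, 0, 0, 0.3],
  [0, 0, 0, 0, 0, 0, 0.3],
  [0, 0, 0, 0, 0, 0, 0.3],
  [0, 0, 0, 0, 0, -1.0, 0.3],
  [0, 0, 0, 0, 0, -2.0, 0.3],
  [0, 0, 0, 0, 0, -3.0, 0.3],
  [0, 0, 0, 0, 0, -3.0, 0.3],
  [0, 0, 0, 0, 0, -3.0, 0.3],
  [0, 0, 0, 0, 0, 0, 0.3],
  [0, 0, 0, 0, 0, 0, 0.3],
])

```text
t: 33.12
tool_pos: [0.4951, -0.0156, 0.1973]
tool_rot: [3.13, 0.229, 0.014]
contact_force: [0.7, -0.4, -1.4]
opening: 0.0254
```

```bash
cat >> h.py <<'E'
def rackinv(w):
    c,s=np.cos(TH),np.sin(TH); d=(np.array(w[:2])-T0)*1000; return np.array([c*d[0]+s*d[1],-s*d[0]+c*d[1]])
def shank_profile(o,im,d,ucs,rows):
    for v in rows:
        u=[k for k in range(ucs-25,ucs+26) if im[v,k].min()>100]
        if not u: print(v,"-"); continue
        k=int(np.mean(u)); w=wr_world(k,v,o["tool_pos"],o["tool_rot"],depth=d[v,k]); print(v,k,"rack",rackinv(w).round(1),"z",round(w[2]*1000,1))
E
python3 - <<'E'
from h import *
o=ctrl.get_obs(); print(o["tool_pos"])
im,d=vision.get_image("wrist"); np.savez("w17.npz",im=im,d=d,p=o["tool_pos"],r=o["tool_rot"])
shank_profile(o,im,d,280,range(130,250,10))
im2,d2=vision.get_image("top"); np.savez("top5.npz",im=im2,d=d2)
for A,B,a,L in bolts(im2): print(A.round(4),B.round(4),round(float(a),4),round(float(L),4))
plan(np.r_[.5622,.2890,.10],-.082)
E
```

```text
[ 0.49513696 -0.01559562  0.19728634]
130 -
140 280 rack [20.8 28.8] z 61.6
150 279 rack [12.8 29.6] z 61.7
160 279 rack [ 4.7 29.6] z 61.1
170 279 rack [-3.3 29.7] z 61.4
180 280 rack [-11.8  28.9] z 60.1
190 280 rack [-19.9  28.9] z 61.0
200 279 rack [-28.1  29.7] z 61.8
210 279 rack [-36.8  29.7] z 61.2
220 279 rack [-45.6  29.8] z 61.1
230 280 rack [-54.6  28.9] z 61.0
240 279 rack [-63.7  29.8] z 61.0
[0.603  0.2838] [0.5189 0.2909] -0.0848 0.0845
turn [ 0.001  -0.0022  0.2281] rows>=1.9 shift cm [  4.4  -30.89   9.34] rows>=7.9 yaw 0.1461
```

The medium bolt is seated, level at z of about 61 mm. Next is the short bolt.

Request:
jog_arm([
  [0, 0, 0.115, 0, 0, 0, 0.45],
  [0, 0, 0.115, 0, 0, 0, 0.45],
  [0, 0, 0, 0.49, -3.43, 0, 0.45],
  [0, 0, 0, 0.49, -3.43, 0, 0.45],
  [0, 0, 0, 0.49, -3.43, 0, 0.45],
  [0, 0, 0, 0.49, -3.43, 0, 0.45],
  [0, 0, 0, 0.49, -3.43, 0, 0.45],
  [0, 0, 0, 0.49, -3.43, 0, 0.45],
  [0, 0, 0, 0.49, -3.43, 1, 0.45],
  [0, 0, 0, 0.49, -3.43, 2, 0.45],
  [0, 0, 0, 0.49, -3.43, 3, 0.45],
  [0, 0, 0, 0, 0, 3.3, 0.45],
])

```text
t: 34.22
tool_pos: [0.5636, 0.2902, 0.1028]
tool_rot: [-3.137, 0.125, -0.008]
contact_force: [0.8, -0.1, -0.0]
opening: 0.0385
```

Request:
jog_arm([
  [0, 0, 0, 0, 0, 0, 0.45],
  [0, 0, 0, 0, 0, 0, 0.45],
  [0, 0, 0, 0, 0, 0, 0.45],
  [0, 0, 0, 0, 0, 0, 0.45],
])

```text
t: 34.55
tool_pos: [0.564, 0.2849, 0.1057]
tool_rot: [3.139, -0.134, 0.009]
contact_force: [0.4, -0.6, -0.1]
opening: 0.0385
```

```bash
python3 - <<'E'
from h import *
wr_bolt(225,335,130,245,"w18")
plan(np.r_[.5622,.2890,.034],-.083)
E
```

```text
175 265 283 [31.  -3.3 89.8]
190 265 284 [20.8 -3.  89.8]
205 266 284 [10.4 -2.7 89.7]
220 265 284 [-0.3 -3.1 89.7]
235 266 284 [-11.3  -2.8  89.6]
turn [-0.0006 -0.0064 -0.0022] rows>=0.1 shift cm [-0.24 -0.39  7.21] rows>=1.8 yaw -0.0853
```

Request:
jog_arm([
  [0, 0, 0, -0.24, -0.36, 2.0, 0.45],
  [0, 0, 0, 0, 0, 2.3, 0.45],
  [0, 0, 0, 0, 0, 1.8, 0.45],
  [0, 0, 0, 0, 0, 1.1, 0.45],
  [0, 0, 0, 0, 0, 0, 0.45],
  [0, 0, 0, 0, 0, 0, 0.0],
  [0, 0, 0, 0, 0, 0, 0.0],
  [0, 0, 0, 0, 0, 0, 0.0],
  [0, 0, 0, 0, 0, 0, 0.0],
  [0, 0, 0, 0, 0, 0, 0.0],
  [0, 0, 0, 0, 0, 0, 0.0],
], grip_force=90)

```text
t: 35.52
tool_pos: [0.5625, 0.2893, 0.0337]
tool_rot: [3.139, -0.132, 0.01]
contact_force: [-0.8, -0.7, 5.7]
opening: 0.0101
```

Request:
jog_arm([
  [0, 0, 0, 0, 0, -0.5, 0.0],
  [0, 0, 0, 0, 0, -1.5, 0.0],
  [0, 0, 0, 0, 0, -3, 0.0],
  [0, 0, 0, 0, 0, -3, 0.0],
  [0, 0, 0, 0, 0, -3, 0.0],
  [0, 0, 0, 0, 0, -3, 0.0],
  [0, 0, 0, 0, 0, 0, 0.0],
  [0, 0, 0, 0, 0, 0, 0.0],
])

```text
t: 36.18
tool_pos: [0.5621, 0.2899, 0.1756]
tool_rot: [-3.137, 0.132, -0.014]
contact_force: [-0.5, -0.5, -1.4]
opening: 0.01
```

```bash
python3 - <<'E'
from h import *
o=ctrl.get_obs(); im,d=vision.get_image("wrist"); np.savez("w19.npz",im=im,d=d,p=o["tool_pos"],r=o["tool_rot"])
print(o["opening"],o["tool_pos"],o["q"][5]);print([(v,int(im[v,280].min())) for v in range(160,210,2)])
for r in (175,180,185,190): held("w19.npz",range(196,212,2),280,r)
plan(np.r_[rack(-39,80),.17],TH)
E
```

```text
0.010012240487486173 [0.56205688 0.28992068 0.17557569] 2.0145326976309543
[(160, 54), (162, 53), (164, 50), (166, 55), (168, 49), (170, 52), (172, 60), (174, 63), (176, 63), (178, 59), (180, 107), (182, 129), (184, 167), (186, 184), (188, 184), (190, 171), (192, 164), (194, 178), (196, 158), (198, 176), (200, 157), (202, 175), (204, 166), (206, 169), (208, 171)]
top z at x=0 0.0084 axis 0.0154 slope 0.1712 | y 0.0009 slope -0.0078 | under-head x 0.0456
top z at x=0 0.0084 axis 0.0154 slope 0.1712 | y 0.0009 slope -0.0078 | under-head x 0.0435
top z at x=0 0.0084 axis 0.0154 slope 0.1712 | y 0.0009 slope -0.0078 | under-head x 0.0414
top z at x=0 0.0084 axis 0.0154 slope 0.1712 | y 0.0009 slope -0.0078 | under-head x 0.0393
turn [ 0.0006 -0.0045 -0.2318] rows>=1.9 shift cm [-11.87  24.2    0.28] rows>=6.6 yaw -0.0838
```

```bash
python3 - <<'E'
from h import *
held("w19.npz",range(188,222,2),280,181)
held("w19.npz",range(188,236,2),280,181)
held("w15.npz",range(188,236,2),280,141)
plan(np.r_[rack(-39.5,80),.17],TH)
E
```

```text
top z at x=0 0.0123 axis 0.0193 slope 0.0530 | y 0.0007 slope -0.0009 | under-head x 0.0433
top z at x=0 0.0120 axis 0.0190 slope 0.0634 | y 0.0006 slope 0.0002 | under-head x 0.0433
top z at x=0 0.0121 axis 0.0191 slope 0.0525 | y 0.0006 slope 0.0000 | under-head x 0.0603
turn [ 0.0006 -0.0045 -0.2318] rows>=1.9 shift cm [-11.92  24.2    0.28] rows>=6.6 yaw -0.0838
```

Request:
jog_arm([
  [0, 0, -0.116, 0, 0, 0, 0.0],
  [0, 0, -0.116, 0, 0, 0, 0.0],
  [0, 0, 0, -1.7, 3.46, 0, 0.0],
  [0, 0, 0, -1.7, 3.46, 0, 0.0],
  [0, 0, 0, -1.7, 3.46, 0, 0.0],
  [0, 0, 0, -1.7, 3.46, 0, 0.0],
  [0, 0, 0, -1.7, 3.46, 0, 0.0],
  [0, 0, 0, -1.7, 3.46, 0, 0.0],
  [0, 0, 0, -1.7, 3.46, 0, 0.0],
  [0, 0, 0, 0, 0, 2.0, 0.0],
  [0, 0, 0, 0, 0, 2.5, 0.0],
  [0, 0, 0, 0, 0, 2.0, 0.0],
])

```text
t: 37.23
tool_pos: [0.4769, 0.0312, 0.1038]
tool_rot: [3.133, 0.229, -0.001]
contact_force: [0.3, 0.5, -0.7]
opening: 0.0098
```

Request:
jog_arm([
  [0, 0, 0, 0, 0, 0, 0.0],
  [0, 0, 0, 0, 0, 0, 0.0],
  [0, 0, 0, 0, 0, 0, 0.0],
  [0, 0, 0, 0, 0, 0, 0.0],
])

```text
t: 37.57
tool_pos: [0.4797, 0.0321, 0.1078]
tool_rot: [3.131, 0.233, 0.007]
contact_force: [-1.4, 0.6, -0.8]
opening: 0.0098
```

```bash
python3 - <<'E'
from h import *
print(ctrl.get_obs()["opening"]); plan(np.r_[rack(-39.3,80),.0745],TH)
E
```

```text
0.009831315991866705
turn [ 0.0021 -0.0046  0.0005] rows>=0.0 shift cm [-0.09 -0.05  3.33] rows>=0.8 yaw 0.1485
```

Request:
jog_arm([
  [0, 0, 0, -0.08, -0.05, 1.0, 0.0],
  [0, 0, 0, 0, 0, 1.0, 0.0],
  [0, 0, 0, 0, 0, 0.8, 0.0],
  [0, 0, 0, 0, 0, 0.5, 0.0],
  [0, 0, 0, 0, 0, 0.1, 0.0],
  [0, 0, 0, 0, 0, 0, 0.0],
  [0, 0, 0, 0, 0, 0, 0.0],
  [0, 0, 0, 0, 0, 0, 0.0],
])

```text
t: 38.23
tool_pos: [0.4775, 0.0321, 0.0735]
tool_rot: [3.131, 0.233, -0.0]
contact_force: [-9.3, -1.6, 12.3]
opening: 0.0102
```

```bash
python3 - <<'E'
from h import *
o=ctrl.get_obs()
print(o["opening"],o["contact_force"]); plan(np.r_[rack(-39.3,80),.0745],TH)
im,d=vision.get_image("wrist"); np.savez("w20.npz",im=im,d=d,p=o["tool_pos"],r=o["tool_rot"])
print([(v,int(im[v,280].min())) for v in range(120,200,3)])   # floor/stop/tip/rest along centre column
print("row through rear rest:",[ (u,int(im[170,u].min())) for u in range(235,330,5)])
E
```

```text
0.010159187855547895 [-9.33785829 -1.63344421 12.2811209 ]
turn [0.002  0.0004 0.0004] rows>=0.0 shift cm [ 0.13 -0.03 -0.1 ] rows>=0.0 yaw 0.1484
[(120, 55), (123, 57), (126, 60), (129, 54), (132, 57), (135, 60), (138, 56), (141, 58), (144, 59), (147, 44), (150, 47), (153, 45), (156, 54), (159, 68), (162, 53), (165, 55), (168, 60), (171, 47), (174, 44), (177, 48), (180, 101), (183, 151), (186, 206), (189, 210), (192, 189), (195, 205), (198, 188)]
row through rear rest: [(235, 55), (240, 55), (245, 59), (250, 54), (255, 53), (260, 54), (265, 54), (270, 51), (275, 54), (280, 56), (285, 50), (290, 50), (295, 51), (300, 51), (305, 53), (310, 58), (315, 57), (320, 56), (325, 59)]
```

The tip is at row 181 and the stop at about row 160, the same gap as with the medium bolt, and contact is felt. Releasing.

Request:
jog_arm([
  [0, 0, 0, 0, 0, -0.1, 0.0],
  [0, 0, 0, 0, 0, 0, 0.3],
  [0, 0, 0, 0, 0, 0, 0.3],
  [0, 0, 0, 0, 0, 0, 0.3],
  [0, 0, 0, 0, 0, -1.0, 0.3],
  [0, 0, 0, 0, 0, -2.0, 0.3],
  [0, 0, 0, 0, 0, -3.0, 0.3],
  [0, 0, 0, 0, 0, -3.0, 0.3],
  [0, 0, 0, 0, 0, -3.0, 0.3],
  [0, 0, 0, 0, 0, 0, 0.3],
  [0, 0, 0, 0, 0, 0, 0.3],
  [0, 0, 0, 0, 0, 0, 0.3],
])

```text
t: 39.28
tool_pos: [0.4774, 0.0325, 0.1934]
tool_rot: [3.132, 0.232, 0.004]
contact_force: [0.0, -0.7, -0.0]
opening: 0.0262
```

```bash
python3 - <<'E'
from h import *
o=ctrl.get_obs(); print(o["tool_pos"])
im,d=vision.get_image("wrist"); np.savez("w21.npz",im=im,d=d,p=o["tool_pos"],r=o["tool_rot"])
shank_profile(o,im,d,280,range(150,250,8))
im2,d2=vision.get_image("top"); np.savez("top6.npz",im=im2,d=d2); print("on mat:",len(bolts(im2)))
m=(im2[...,0]>150)&(im2[...,1]<70)&(im2[...,2]<70); m[240:]=False;m[:140]=False;m[:,:320]=False;m[:,420:]=False
v,u=np.nonzero(m)
if len(u): 
    w=ray_top(u.mean(),v.mean(),.168); print("sleeve",len(u),rackinv(w+[.0016,.0017,0]))
plan(np.r_[rack(70,0),.26],TH+np.pi/2)
E
```

```text
[0.47743702 0.0324997  0.19336235]
150 281 rack [ 1.1 78.5] z 53.8
158 280 rack [-4.5 79.3] z 59.8
166 279 rack [-10.7  80.1] z 61.2
174 280 rack [-16.9  79.4] z 62.1
182 280 rack [-23.6  79.3] z 61.0
190 280 rack [-30.1  79.3] z 61.2
198 280 rack [-36.7  79.3] z 61.3
206 280 rack [-43.2  79.3] z 62.3
214 280 rack [-50.2  79.3] z 61.6
222 280 rack [-57.1  79.3] z 61.7
230 280 rack [-64.1  79.3] z 61.7
238 280 rack [-71.1  79.3] z 62.1
246 282 rack [-77.   77.7] z 65.4
on mat: 0
sleeve 92 [117.53540762  -1.89262724]
turn [ 5.0000e-04  1.0000e-03 -1.5707e+00] rows>=13.1 shift cm [-8.04 11.13 -6.82] rows>=3.7 yaw 0.1481
```

All four bolts are seated level and the mat is empty. The keeper sleeve is at rack x = 117.5 mm, an angle of about 1.99 rad. Now I'll close the keeper.

Request:
jog_arm([
  [0, 0, 0, 0, 0, -3.5, 0.45],
  [0, 0, 0, 0, 0, -3.3, 0.45],
  [0, 0, -0.1122, 0, 0, 0, 0.45],
  [0, 0, -0.1122, 0, 0, 0, 0.45],
  [0, 0, -0.1122, 0, 0, 0, 0.45],
  [0, 0, -0.1122, 0, 0, 0, 0.45],
  [0, 0, -0.1122, 0, 0, 0, 0.45],
  [0, 0, -0.1122, 0, 0, 0, 0.45],
  [0, 0, -0.1122, 0, 0, 0, 0.45],
  [0, 0, -0.1122, 0, 0, 0, 0.45],
  [0, 0, -0.1122, 0, 0, 0, 0.45],
  [0, 0, -0.1122, 0, 0, 0, 0.45],
])

```text
t: 40.38
tool_pos: [0.4767, 0.0326, 0.2595]
tool_rot: [2.524, 1.87, -0.002]
contact_force: [0.2, -0.3, 0.3]
opening: 0.0385
```

Request:
jog_arm([
  [0, 0, -0.1122, 0, 0, 0, 0.45],
  [0, 0, -0.1122, 0, 0, 0, 0.45],
  [0, 0, -0.1122, 0, 0, 0, 0.45],
  [0, 0, -0.1122, 0, 0, 0, 0.45],
  [0, 0, 0, -2.0, 3.4, 0, 0.45],
  [0, 0, 0, -2.0, 3.4, 0, 0.45],
  [0, 0, 0, -2.0, 3.4, 0, 0.45],
  [0, 0, 0, -2.0, 3.4, 0, 0.45],
  [0, 0, 0, 0, 2.2, 0, 0.45],
  [0, 0, 0, 0, 0, 0, 0.45],
  [0, 0, 0, 0, 0, 0, 0.45],
  [0, 0, 0, 0, 0, 0, 0.45],
])

```text
t: 41.38
tool_pos: [0.6446, -0.023, 0.2603]
tool_rot: [2.051, 2.38, -0.001]
contact_force: [-0.1, 0.0, -0.5]
opening: 0.0386
```

```bash
python3 - <<'E'
from h import *
o=ctrl.get_obs(); im,d=vision.get_image("wrist"); np.savez("w22.npz",im=im,d=d,p=o["tool_pos"],r=o["tool_rot"])
i=im.astype(int); m=(i[...,0]>130)&(i[...,1]<70)&(i[...,2]<70); n,l,s,c=cv2.connectedComponentsWithStats(m.astype(np.uint8))
for k in range(1,n):
    if s[k,4]>60:
        q=c[k]; dd=np.median(d[l==k]); w=wr_world(*q,o["tool_pos"],o["tool_rot"],depth=dd); print(s[k],q.round(),rackinv(w).round(1),w.round(4))
plan(np.r_[rack(117,0),.169],TH+np.pi/2)
E
```

```text
[274 189  19  61 870] [283. 221.] [118.2  -1.2] [ 0.6465 -0.0246  0.1697]
turn [0.0004 0.0011 0.0003] rows>=0.0 shift cm [-0.07  0.06  9.19] rows>=2.2 yaw 1.7191
```

Request:
jog_arm([
  [0, 0, 0, -0.05, 0.1, 2.5, 0.45],
  [0, 0, 0, 0, 0, 2.5, 0.45],
  [0, 0, 0, 0, 0, 2.2, 0.45],
  [0, 0, 0, 0, 0, 1.3, 0.45],
  [0, 0, 0, 0, 0, 0.7, 0.45],
  [0, 0, 0, 0, 0, 0, 0.45],
  [0, 0, 0, 0, 0, 0, 0.0],
  [0, 0, 0, 0, 0, 0, 0.0],
  [0, 0, 0, 0, 0, 0, 0.0],
  [0, 0, 0, 0, 0, 0, 0.0],
  [0, 0, 0, 0, 0, 0, 0.0],
  [0, 0, 0, 0, 0, 0, 0.0],
], grip_force=30)

```text
t: 42.43
tool_pos: [0.648, -0.0238, 0.172]
tool_rot: [2.047, 2.375, 0.005]
contact_force: [-0.6, -0.1, 5.2]
opening: 0.0121
```

```bash
python3 - <<'E'
from h import *
o=ctrl.get_obs(); print(o["tool_pos"],rackinv(o["tool_pos"]),o["contact_force"],o["opening"])
A=np.linspace(1.98,0,21); X=-105*np.cos(A)/10; Z=105*np.sin(A)/10
print([(float(round(a,2)),float(round(-b,2))) for a,b in zip(np.diff(X),np.diff(Z))])
E
```

```text
[ 0.64802539 -0.02383232  0.17204841] [119.83063568  -0.71034905] [-0.5666455  -0.09232319  5.17834273] 0.01206042960253763
[(-0.97, -0.37), (-1.0, -0.27), (-1.03, -0.17), (-1.04, -0.07), (-1.04, 0.04), (-1.03, 0.14), (-1.01, 0.24), (-0.98, 0.34), (-0.94, 0.44), (-0.9, 0.53), (-0.84, 0.61), (-0.77, 0.69), (-0.7, 0.77), (-0.62, 0.83), (-0.54, 0.89), (-0.45, 0.94), (-0.35, 0.98), (-0.25, 1.01), (-0.15, 1.03), (-0.05, 1.04)]
```

Request:
jog_arm([
  [0, 0, 0, 0, -0.97, -0.37, 0],
  [0, 0, 0, 0, -1.0, -0.27, 0],
  [0, 0, 0, 0, -1.03, -0.17, 0],
  [0, 0, 0, 0, -1.04, -0.07, 0],
  [0, 0, 0, 0, -1.04, 0.04, 0],
  [0, 0, 0, 0, -1.03, 0.14, 0],
  [0, 0, 0, 0, -1.01, 0.24, 0],
  [0, 0, 0, 0, -0.98, 0.34, 0],
  [0, 0, 0, 0, -0.94, 0.44, 0],
  [0, 0, 0, 0, -0.9, 0.53, 0],
])

```text
t: 43.27
tool_pos: [0.5499, -0.0384, 0.1634]
tool_rot: [2.046, 2.374, 0.007]
contact_force: [1.5, 0.7, 3.3]
opening: 0.012
```

Request:
jog_arm([
  [0, 0, 0, 0, -0.84, 0.61, 0],
  [0, 0, 0, 0, -0.77, 0.69, 0],
  [0, 0, 0, 0, -0.7, 0.77, 0],
  [0, 0, 0, 0, -0.62, 0.83, 0],
  [0, 0, 0, 0, -0.54, 0.89, 0],
  [0, 0, 0, 0, -0.45, 0.94, 0],
  [0, 0, 0, 0, 0, 0, 0],
  [0, 0, 0, 0, 0, 0, 0],
])

```text
t: 43.93
tool_pos: [0.5089, -0.0445, 0.1115]
tool_rot: [2.05, 2.378, -0.001]
contact_force: [5.2, -0.2, -2.7]
opening: 0.012
```

```bash
python3 - <<'E'
from h import *
o=ctrl.get_obs(); print(o["tool_pos"],rackinv(o["tool_pos"]),o["contact_force"],o["opening"])
E
```

```text
[ 0.50892988 -0.04446818  0.11153965] [-20.78724753  -0.60954553] [ 5.18005385 -0.18954127 -2.69412719] 0.012015890353459504
```

Request:
jog_arm([
  [0, 0, 0, 0, -0.35, 0.98, 0],
  [0, 0, 0, 0, -0.25, 1.01, 0],
  [0, 0, 0, 0, -0.15, 1.0, 0],
  [0, 0, 0, 0, -0.05, 0.7, 0],
  [0, 0, 0, 0, 0, 0.4, 0],
  [0, 0, 0, 0, 0, 0.2, 0],
  [0, 0, 0, 0, 0, 0, 0],
  [0, 0, 0, 0, 0, 0, 0],
])

```text
t: 44.6
tool_pos: [0.5006, -0.0456, 0.0695]
tool_rot: [2.051, 2.38, -0.003]
contact_force: [-4.6, -3.7, -2.0]
opening: 0.0118
```

```bash
python3 - <<'E'
from h import *
o=ctrl.get_obs(); print(o["tool_pos"],rackinv(o["tool_pos"]),o["contact_force"],o["opening"])
E
```

```text
[ 0.50061026 -0.04564686  0.0695487 ] [-29.18972792  -0.54853265] [-4.55716126 -3.73292101 -2.02657111] 0.011800894526027941
```

Request:
jog_arm([
  [0, 0, 0, 0, 0, 0.2, 0],
  [0, 0, 0, 0, 0, 0.2, 0],
  [0, 0, 0, 0, 0, 0, 0],
  [0, 0, 0, 0, 0, 0, 0],
])

```text
t: 44.93
tool_pos: [0.5006, -0.0457, 0.0672]
tool_rot: [-2.05, -2.379, 0.004]
contact_force: [-9.9, -2.8, 7.5]
opening: 0.0115
```

```bash
python3 - <<'E'
from h import *
o=ctrl.get_obs(); print(o["tool_pos"],rackinv(o["tool_pos"]),o["contact_force"],o["opening"])
E
```

```text
[ 0.50061593 -0.04569649  0.06716887] [-29.19143511  -0.59845431] [-9.85426086 -2.81071973  7.50890062] 0.011451703495697635
```

The force rises and motion stalls, which fits the stop. I'll release, back off and check the bar height.

Request:
jog_arm([
  [0, 0, 0, 0, 0, 0, 0.4],
  [0, 0, 0, 0, 0, 0, 0.4],
  [0, 0, 0, 0, 0, 0, 0.4],
  [0, 0, 0, 0, 0, -1.0, 0.4],
  [0, 0, 0, 0, 0, -2.0, 0.4],
  [0, 0, 0, 0, 0, -3.0, 0.4],
  [0, 0, 0, 0, 0, -3.0, 0.4],
  [0, 0, 0, 0, 0, -3.0, 0.4],
  [0, 0, 0, 0, 0, 0, 0.4],
  [0, 0, 0, 0, 0, 0, 0.4],
])

```text
t: 45.77
tool_pos: [0.5035, -0.0455, 0.1904]
tool_rot: [2.045, 2.373, 0.006]
contact_force: [0.2, -0.4, -0.7]
opening: 0.0342
```

```bash
python3 - <<'E'
from h import *
o=ctrl.get_obs(); im,d=vision.get_image("wrist"); np.savez("w23.npz",im=im,d=d,p=o["tool_pos"],r=o["tool_rot"])
i=im.astype(int); m=(i[...,0]>130)&(i[...,1]<70)&(i[...,2]<70); n,l,s,c=cv2.connectedComponentsWithStats(m.astype(np.uint8))
for k in range(1,n):
    if s[k,4]>60:
        v,u=np.nonzero(l==k); W=np.array([wr_world(a,b,o["tool_pos"],o["tool_rot"],depth=d[b,a]) for a,b in zip(u,v)])
        print(s[k],rackinv(W.mean(0)).round(1),"z pct",np.percentile(W[:,2],[5,25,50,75,95]).round(4)) 
print(o["tool_pos"])
E
```

```text
[ 69 117  35  15 137] [-219.8   69.4] z pct [0.0126 0.0132 0.0137 0.0141 0.0147]
[267 179  16  55 592] [-29.8  -2.2] z pct [0.0721 0.0735 0.0743 0.075  0.0758]
[ 0.50354083 -0.04551274  0.19043724]
```

Request:
jog_arm([
  [0, 0, 0, 0, -0.2, 2.5, 0],
  [0, 0, 0, 0, 0, 2.5, 0],
  [0, 0, 0, 0, 0, 2.0, 0],
  [0, 0, 0, 0, 0, 0.8, 0],
  [0, 0, 0, 0, 0, 0.4, 0],
  [0, 0, 0, 0, 0, 0.4, 0],
  [0, 0, 0, 0, 0, 0, 0],
  [0, 0, 0, 0, 0, 0, 0],
])

```text
t: 46.48
tool_pos: [0.5007, -0.0459, 0.1019]
tool_rot: [2.048, 2.376, 0.002]
contact_force: [-0.4, -0.2, -0.1]
opening: -0.0002
```

Request:
jog_arm([
  [0, 0, 0, 0, 0, 0.3, 0],
  [0, 0, 0, 0, 0, 0.2, 0],
  [0, 0, 0, 0, 0, 0, 0],
  [0, 0, 0, 0, 0, 0, 0],
])

```text
t: 46.82
tool_pos: [0.5011, -0.046, 0.0974]
tool_rot: [2.048, 2.376, 0.003]
contact_force: [-1.1, 0.2, 5.9]
opening: 0.0
```

Request:
jog_arm([
  [0, 0, 0, 0, 0, 0.2, 0],
  [0, 0, 0, 0, 0, 0, 0],
  [0, 0, 0, 0, 0, 0, 0],
])

```text
t: 47.07
tool_pos: [0.5012, -0.046, 0.0971]
tool_rot: [2.048, 2.377, 0.002]
contact_force: [-6.0, 1.4, 15.0]
opening: -0.0002
```

Request:
jog_arm([
  [0, 0, 0, 0, 0, -2.0, 0],
  [0, 0, 0, 0, 0, -3.0, 0],
  [0, 0, 0, 0, 0, -3.0, 0],
  [0, 0, 0, 3, -3, -2.0, 0],
  [0, 0, 0, 3, -3, -1.0, 0],
  [0, 0, 0, 3, -3, 0, 0],
  [0, 0, 0, 3, -2, 0, 0],
  [0, 0, 0, 3, -2, 0, 0],
  [0, 0, 0, 3, 0, 0, 0],
  [0, 0, 0, 3, 0, 0, 0],
  [0, 0, 0, 3, 0, 0, 0],
  [0, 0, 0, 0, 0, 0, 0],
])

```text
t: 48.07
tool_pos: [0.3405, 0.1718, 0.2006]
tool_rot: [2.043, 2.385, 0.004]
contact_force: [0.6, -0.3, -0.7]
opening: -0.0
```

```bash
python3 - <<'E'
from h import *
im2,d2=vision.get_image("top"); np.savez("top7.npz",im=im2,d=d2)
cv2.imwrite("pics/final.png",cv2.resize(im2[145:300,75:435,::-1],(800,344),interpolation=cv2.INTER_CUBIC)); print("on mat",len(bolts(im2)),ctrl.get_obs()["contact_force"])
E
```

```text
on mat 0 [-0.3317707  -1.31720574  0.76811569]
```

View pics/final.png

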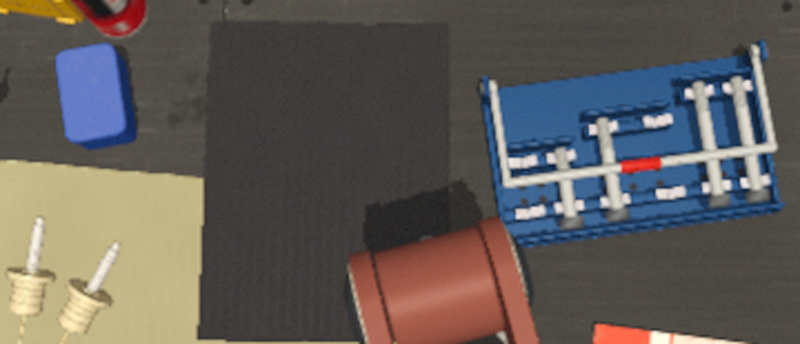

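The final view shows the short bolt at (567,185), the medium at (608,165) and the long ones at (708,140) and (747,140), all in their bays. The keeper lies across them with its sleeve at (640,165), and the tub is at (95,95) as before. Handing in.

```bash
python3 - <<'E'
from station import ctrl
print(ctrl.finish_job())
E
```

```text
the job is handed in; nothing more can be done
None
```

I swung the keeper back to about 1.95 rad and laid all four bolts in their own bays, heads to the fence: one short, one medium and two long. Then I closed the keeper over them and handed the job in at about 48 s of the 208 s allowed. No script reports a verdict.

- **Dropped bolt:** the grip slackened on the way with the second long bolt, and it fell into the rack turned end for end. I picked it up again, turned it half round and seated it.
- **Bolts seated:** camera depth put the shank tops level at about 61–62 mm (62 nominal). The first long bolt was checked by picture and by a coarser top-camera reading of 59–65 mm.
- **Keeper closed:** closed fingertips met the sleeve at 75 mm, its height when fully closed. It gave only about 0.3 mm under 15 N.
- **Last picture:** the tub stood where it was. The arm hid the mat's front corner, but a full count before the keeper was closed had found no bolts left on the mat.
- **Disagreement:** the top and wrist cameras differed by about 2 mm. I relied mainly on the wrist camera.

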